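# Put the cooled shortbread away in the storage jar

## Robot

A 6-joint arm with a two-finger parallel gripper is mounted at the origin on a cart in front of the work surface, level with it; the furniture and walls round the work are solid. World frame = base frame: x ahead of the robot, y to its left, z up, the work surface at z = 0. Lengths are in m, angles in rad, forces in N, time in s.
With the tool pointing down it reaches from about 0.325 to 0.85 m from the base axis. Payload 4.4 kg.
Tool frame: the origin (TCP) lies on the centre line of the jaws, within the pads' length; the fingertips stand 25 mm ahead of it and the grasp point (between the pads) lies 6 mm ahead of it; z points along the fingers, y is the line along which they close (so a half turn about z gives the same grasp; the last joint's range is limited). The gripper opens to 94 mm and grips with 3 to 60 N. Pads are 16 mm wide; open, the fingers measure 119 mm over their backs; the gripper's body (75 mm by 177 mm) begins 78 mm behind the grasp point.
Start: joints at [1.002, 0.207, 1.542, -0, 1.393, -0.15], TCP at [0.234, 0.525, 0.23] pointing down, gripper open.
Joint ranges: [-2.73, 2.73], [-0.86, 2.22], [0.23, 2.46], [-1.11, 4.25], [0.08, 2.63], [-2.82, 2.82]. Speed limits (rad/s): [2.79, 2.79, 3.14, 3.14, 3.14, 3.14].

## Interface

Orientations are given as a rotation vector (axis times angle).
In Python, from plant import arm gives the robot as it stands.
- The arm moves only by the shell command python3 steer.py, which reads ROWS from standard input. ROWS is a JSON list of rows, 1 to 20 of them, each an object with the fields drx, dry, drz (a rotation vector in rad), sx, sy, sz (the shift in m), aperture (the finger opening in m); a field left out counts as zero (the opening has to be given); each row shifts and turns the commanded pose from where the row before left it, along the tool's axes as they then stand; what a row does not reach is not made up. A row lasts 1/8 s, in which the tool goes at most 0.0625 m and 0.188 rad, less where a joint would pass 70% of its speed; a pose out of reach is approached as far as the arm can. The fingers move at their own pace and stop on an object; the grip force is fixed at half the most. Time passes only in rows, so rows that do not move let the fingers close. It prints the time, the measured TCP pose, the force, the opening and the grip force at its end. Input that does not fit is refused with a message, and nothing moves.
- arm.get_obs(): the state, without advancing time (a new reading comes with each control period).
- arm.grab_frame(name): name is "scene" or "top" or "wrist"; returns a dict with "img" (384x512x3 uint8, blue, green, red), "mtx" (3x3 intrinsics, pixels), "rvec" (rotation vector, rad) and "tvec" (3), from world to camera coordinates, as OpenCV has them; the wrist camera has in their place "mount" (4x4, takes a point from camera to tool coordinates, whose origin is the TCP and whose axes are the flange's). Camera axes: x right, y down, z forward; pixel columns grow to the right and rows downward; lengths in m; the calibration is good to about 2 mm. A picture is of the moment at which its call begins: read the wrist's pose just before it. There is no depth.
- arm.job_done(): hands the job in; it is judged then, once.
The state is a dict: "t": time; "joint_pos": joint angles; "qd": joint speeds; "joint_efforts": joint torques, N m; "tool_pos": TCP position; "ee_rot": TCP orientation; "ft_force": force on the tool from outside, world axes, zero at the start; "wrist_torque": the same for the moment, N m; "width": finger opening in m; "finger_force": force on a finger pad.
Only numpy, scipy, OpenCV 4.12 (cv2) and the standard library are available. Lean on these libraries where they do the work, as an engineer would, in place of code of your own. Each camera call takes 0.05 s, during which the arm holds its last target. There are 200 camera calls.

## Task

Put the shortbread away: break the stuck lid of the square jar loose with a firm counter-clockwise twist, turn it off and lay it flat on the black trivet, then tip the shortbread from the baking tray into the jar and add the pieces from the saucer and any that missed. Set the empty tray level back in the middle of its cooling rack, lengthwise, and put the lid back on the jar and turn it clockwise until it is shut, without knocking or shoving the salt shaker.

Things in the scene. Friction and masses are not known exactly. Their poses are not given: they have to be found in the camera images.
- jar: square clear glass jar, 124 x 124 mm, clamped fast in a grey suction-foot holder (146 x 146 x 10 mm, red lever in front); jar and holder cannot move. Origin: centre of the holder's underside, on the worktop, z up, x and y along the sides. Inside 112 x 112 mm, floor 16 mm up, shoulder 96 to 101 mm up; the round neck (106 mm outside, 94 mm inside) ends in an orange rubber ring, the rim, 125 mm up
- jar_mouth (a point): centre of the round mouth, level with the rim, 125 mm above the jar's origin; axes as the jar's. Two ridges on the neck, 90 degrees long, centred on the jar's +y and -y sides, hold two lugs inside the lid's skirt under the ends of its bar: with the bar 60 to 120 degrees from the jar's y axis the lid lifts off or goes on; below 55 it is held; turned clockwise to about 15 it gets stiff: shut
- lid: round bamboo twist lid, 132 mm across, 58 mm high over all, 0.22 kg, white skirt. Origin: centre of the skirt's lower edge, z up; skirt 22 mm deep, disc 22 to 29 mm up, grip bar above. On the jar its origin is 105 mm above the jar's (103.7 mm when tight). A plug 90 mm across, rounded at its end, enters the mouth (2 mm play sideways). Half a turn makes no difference to look or fit
- lid_grip (a point): middle of the bar grip on the lid, 46 mm above the lid's origin, axes as the lid's; the bar is 24 mm thick (lid x: pinch it across this), 86 mm long (lid y) and stands 28 to 58 mm above the lid's origin. Shut: bar parallel to the jar's y axis (within 3 degrees at the start). Stuck: 1 to 1.5 N m is needed over the first 15 degrees counter-clockwise (grip with 80 N or more); then it turns freely
- tray: narrow dark steel baking tray, 200 mm long (x), 76 mm wide (y), about 0.2 kg, floor 3 mm thick, inside 70 mm wide, 18 mm rims at both sides and the back, open at the front (+x), black handle at the back (-x). Shortbread slides off when it is tipped 15 to 20 degrees or more. Origin: centre of the underside of its floor (handle not counted), z up
- tray_grip (a point): where to hold the tray: middle of the handle, 150 mm behind the tray's origin and 14 mm above its underside; axes as the tray's. The handle is a block 78 mm long (x), 16 mm thick (y: pinch it across this) and 24 mm high
- tray_lip (a point): middle of the open front edge, on the upper side of the tray's floor, 100 mm ahead of the tray's origin; axes as the tray's
- rack: steel wire cooling rack on the black cooktop (6 mm above the worktop), 172 mm long (x), 116 mm wide (y), fixed. Origin: centre of its foot, z up; the tops of its wires, on which the tray lies, are 50 mm above the origin. The tray lies lengthwise on it, tray x along rack x, handle out over the -x end (nearer the robot)
- trivet: round flat black trivet, 155 mm across, 20 mm high, fixed. Origin: centre of its underside. Here the lid waits, right way up, while the jar is open; its skirt then rests near the bevelled edge, 17 mm up
- saucer: blue round saucer, 150 mm across, fixed; flat, its upper side 5 mm above the worktop (low rim 6.5 mm). Origin: centre of its underside. The last one or two pieces of shortbread start on it
- shaker: glass salt shaker with a rounded top, 44 mm across, 90 mm high, a bystander. Origin: centre of its underside
- shortbread_1: block of golden shortbread with fork holes on top, 38 x 24 x 16 mm (its x, y, z), 20 g, rounded edges, starts on the tray; may be absent (None). Origin: centre of its underside, z towards the face with the holes
- shortbread_2: block of golden shortbread with fork holes on top, 38 x 24 x 16 mm (its x, y, z), 20 g, rounded edges, starts on the tray; may be absent (None). Origin: centre of its underside, z towards the face with the holes
- shortbread_3: block of golden shortbread with fork holes on top, 38 x 24 x 16 mm (its x, y, z), 20 g, rounded edges, starts on the tray; may be absent (None). Origin: centre of its underside, z towards the face with the holes
- shortbread_4: block of golden shortbread with fork holes on top, 38 x 24 x 16 mm (its x, y, z), 20 g, rounded edges, starts on the tray; may be absent (None). Origin: centre of its underside, z towards the face with the holes
- shortbread_5: block of golden shortbread with fork holes on top, 38 x 24 x 16 mm (its x, y, z), 20 g, rounded edges, starts on the tray; may be absent (None). Origin: centre of its underside, z towards the face with the holes
- shortbread_6: block of golden shortbread with fork holes on top, 38 x 24 x 16 mm (its x, y, z), 20 g, rounded edges, starts on the saucer; may be absent (None). Origin: centre of its underside, z towards the face with the holes
- shortbread_7: block of golden shortbread with fork holes on top, 38 x 24 x 16 mm (its x, y, z), 20 g, rounded edges, starts on the saucer; may be absent (None). Origin: centre of its underside, z towards the face with the holes

How it is judged:
By the outcome, as a careful person would: the job done as asked, in the order asked, and still so for the second after the job is handed in, with the robot touching nothing.
Of shortbread_1, shortbread_2, shortbread_3, shortbread_4, shortbread_5 only 3 to 5 are there at a start; the rules pass over those that are not, and their reading is None.
Of shortbread_6, shortbread_7 only 1 to 2 are there at a start; the rules pass over those that are not, and their reading is None.
At some moment in a run one of shortbread_6, shortbread_7, tray may be knocked a few centimetres aside while the robot is not near it.
It also fails if it takes over 210 s, if anything falls off the work surface, if the arm or the gripper's body presses on something with over 40 N, if the wrist force passes 120 N, or if a joint passes its speed limit or range.

## Working session

There is one attempt and no reset: what is moved stays moved. The work goes in short steps, Python scripts to look and compute and a shell command to move; the robot and the scene stay as the last step left them, time stands still between calls to the robot, and variables do not carry over. Pictures are saved under pics/ and viewed, at most 14 in all, crops included, and the job is handed in when it is done.

```bash
ls; mkdir -p pics; python3 - <<'E'
from plant import arm
import cv2
o=arm.get_obs(); print(o)
for n in ("scene","top"):
    f=arm.grab_frame(n); cv2.imwrite(f"pics/{n}0.png",f["img"]); print(n,f["mtx"],f["rvec"],f["tvec"])
o=arm.get_obs();f=arm.grab_frame("wrist");print(f["mount"],f["mtx"])
cv2.imwrite("pics/wrist0.png",f["img"])
E
```

```text
pics
plant.py
steer.py
{'t': 0.0, 'joint_pos': array([ 1.00152206e+00,  2.07376128e-01,  1.54293486e+00,  3.71881486e-06,
        1.39348126e+00, -1.50534857e-01]), 'qd': array([-0.00040452, -0.00053352,  0.00228677,  0.00038837, -0.00136741,
       -0.00153536]), 'joint_efforts': array([ 4.76753921e-04, -3.70885348e+01, -2.81416583e+01,  6.98749465e-02,
        3.62488918e-02, -1.82528970e-04]), 'tool_pos': array([0.23342486, 0.52467935, 0.22932471]), 'ee_rot': array([-0.65279829, -3.07222396,  0.00323092]), 'ft_force': array([-0.33572083,  0.19120182, -0.046077  ]), 'wrist_torque': array([ 0.00748214,  0.02595281, -0.01777491]), 'finger_force': 0.0, 'width': 0.09401371064648285}
scene [[378.42679987   0.         259.01575809]
 [  0.         378.42679987 189.11384128]
 [  0.           0.           1.        ]] [ 2.05138026 -0.87448632  0.44775331] [-0.34675802  0.29006456  0.83024248]
top [[353.82722375   0.         256.8131935 ]
 [  0.         353.82722375 186.22359252]
 [  0.           0.           1.        ]] [ 2.09398461 -1.77719136  0.42512207] [-0.10669136  0.46845948  1.0866783 ]
[[ 1.27425189e-03 -9.59458364e-01 -2.81847519e-01  8.26007103e-02]
 [ 9.99999187e-01  1.23857548e-03  3.04736583e-04  1.89516807e-04]
 [ 5.67073633e-05 -2.81847678e-01  9.59459162e-01 -1.53570684e-01]
 [ 0.00000000e+00  0.00000000e+00  0.00000000e+00  1.00000000e+00]] [[304.00199705   0.         255.77033827]
 [  0.         304.00199705 187.80151092]
 [  0.           0.           1.        ]]
```
```bash
python3 - <<'E'
import cv2,numpy as np
a=cv2.imread("pics/scene0.png");b=cv2.imread("pics/top0.png")
cv2.imwrite("pics/s0.png",cv2.resize(a,(800,600),interpolation=cv2.INTER_CUBIC));cv2.imwrite("pics/t0.png",cv2.resize(b,(800,600),interpolation=cv2.INTER_CUBIC))
E
```

View pics/s0.png

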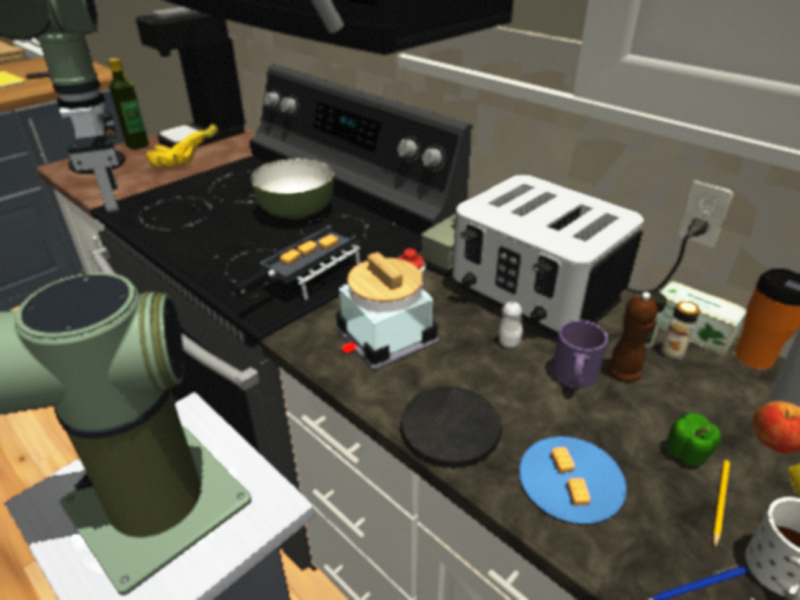

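View pics/t0.png

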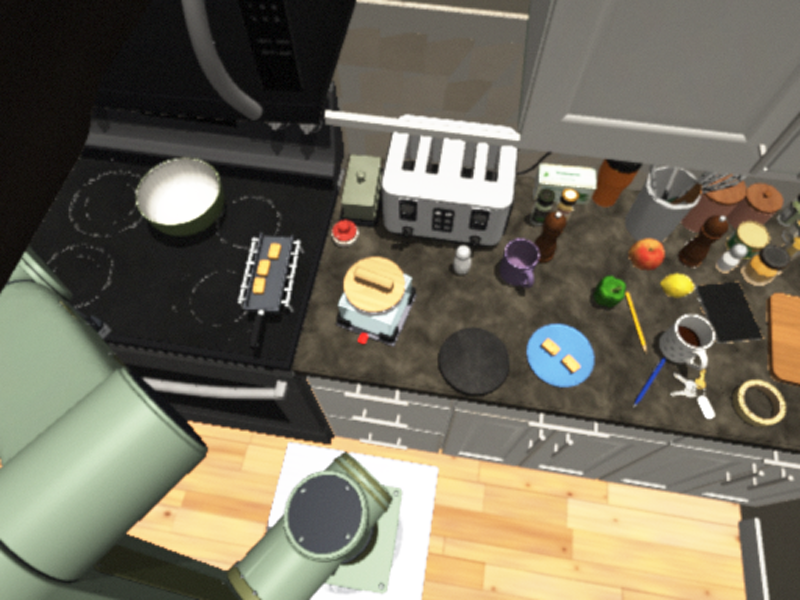

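The top view (800x600) shows the jar with its lid at (375,285), the tray with 3 pieces at (270,270) and its handle at (258,330). The trivet is at (474,360), the saucer with 2 pieces at (560,355) and the shaker at (462,258).

```bash
cat > h.py <<'E'
from plant import arm
import cv2,numpy as np
from scipy.spatial.transform import Rotation as R
def grab(n):
    o=arm.get_obs(); f=arm.grab_frame(n); img=f["img"]; K=f["mtx"]
    if n=="wrist":
        T=np.eye(4);T[:3,:3]=R.from_rotvec(o["ee_rot"]).as_matrix();T[:3,3]=o["tool_pos"]; C=T@f["mount"]
    else:
        C=np.eye(4);Rm=cv2.Rodrigues(np.array(f["rvec"]))[0];C[:3,:3]=Rm.T;C[:3,3]=-Rm.T@np.ravel(f["tvec"])
    return img,K,C
def cast(K,C,uv,z):
    uv=np.atleast_2d(uv).astype(float)
    d=(C[:3,:3]@np.linalg.inv(K)@np.c_[uv,np.ones(len(uv))].T).T
    return C[:3,3]+d*((z-C[2,3])/d[:,2])[:,None]
def proj(K,C,p):
    q=(np.atleast_2d(p)-C[:3,3])@C[:3,:3]@K.T
    return q[:,:2]/q[:,2:]
def blobs(img,lo,hi,amin=20):
    m=cv2.inRange(cv2.cvtColor(img,cv2.COLOR_BGR2HSV),lo,hi)
    cs,_=cv2.findContours(m,cv2.RETR_EXTERNAL,cv2.CHAIN_APPROX_NONE)
    return sorted([c[:,0,:] for c in cs if cv2.contourArea(c)>amin],key=lambda c:-cv2.contourArea(c))
def rect(P): # contour world points -> centre, long,short, angle of long axis (deg from world x)
    (c,(w,h),_)=r=cv2.minAreaRect((P[:,:2]*1000).astype(np.float32)); b=cv2.boxPoints(r)
    e=[b[1]-b[0],b[2]-b[1]]; e.sort(key=lambda v:-np.hypot(*v))
    return np.round(np.array(c),1),np.round([np.hypot(*v) for v in e],1),round(float(np.degrees(np.arctan2(e[0][1],e[0][0]))),1)
E
python3 - <<'E'
from h import *
for n in("top","scene"):
    img,K,C=grab(n); hsv=cv2.cvtColor(img,cv2.COLOR_BGR2HSV); print(n,"cam",C[:3,3].round(3))
    s=1.5625
    pts=dict(top=dict(lid=(375,285),bar=(376,277),tray=(280,260),piece=(268,267),handle=(258,330),triv=(474,360),sauc=(535,375),p6=(550,347),rack=(290,290)),scene=dict(lid=(365,290),bar=(385,268),tray=(300,250),piece=(310,247),triv=(450,425),p6=(563,460)))[n]
    for k,(u,v) in pts.items(): print(k,hsv[int(v/s),int(u/s)],cast(K,C,(u/s,v/s),dict(lid=.133,bar=.162,tray=.06,piece=.075,handle=.08).get(k,0.01)).round(3))
    for c in blobs(img,(95,120,80),(125,255,255),300)[:2]: print("blue",len(c),rect(cast(K,C,c,.006)))
    for c in blobs(img,(8,90,120),(28,255,255),25)[:14]: print("gold",c.mean(0).round(),rect(cast(K,C,c,.075)))
E
```

```text
top cam [-0.06  -0.122  1.18 ]
lid [ 17 135 108] [[0.475 0.027 0.133]]
bar [ 23 102 251] [[0.479 0.024 0.162]]
tray [100  14 107] [[0.541 0.27  0.06 ]]
piece [ 22 143 246] [[0.51  0.287 0.075]]
handle [ 0 24 32] [[0.353 0.264 0.08 ]]
triv [23 37 62] [[ 0.387 -0.209  0.01 ]]
sauc [20 47 81] [[ 0.374 -0.345  0.01 ]]
p6 [ 27  99 255] [[ 0.446 -0.375  0.01 ]]
rack [ 30   2 241] [[0.491 0.242 0.01 ]]
blue 120 (array([ 430.8, -397.1]), array([146.5, 143. ], dtype=float32), -89.1)
gold [305. 331.] (array([  39.1, -166.1]), array([1123.2,  260.2], dtype=float32), -88.0)
gold [503. 215.] (array([ 529.4, -856.4]), array([213. ,  59.6], dtype=float32), -8.7)
gold [239. 185.] (array([508.8,  40.2]), array([140.1, 135.3], dtype=float32), 9.3)
gold [487. 257.] (array([ 368.5, -788.9]), array([94.2, 90.7], dtype=float32), -80.6)
gold [478. 125.] (array([ 905.2, -816.1]), array([180.8,  86.7], dtype=float32), 84.0)
gold [482. 149.] (array([ 784.4, -822.6]), array([75. , 74.6], dtype=float32), -80.7)
gold [433. 182.] (array([ 616.6, -638.5]), array([72.9, 58.9], dtype=float32), -64.4)
gold [170. 171.
[... 1430 characters left out ...]
 dtype=float32), 89.9)
gold [497. 215.] (array([ 881.1, -520.1]), array([217.4,  40.2], dtype=float32), 4.8)
gold [461. 321.] (array([ 482.2, -572. ]), array([141.1,   9.1], dtype=float32), 14.9)
gold [370. 314.] (array([ 368.3, -435. ]), array([37.8, 21.3], dtype=float32), 45.8)
gold [191. 160.] (array([485.4, 293.2]), array([94.5, 39.9], dtype=float32), 3.8)
gold [499. 261.] (array([ 700.9, -575.1]), array([56.9, 36.3], dtype=float32), -58.1)
gold [360. 294.] (array([ 397.5, -393.7]), array([37.8, 21.4], dtype=float32), 52.6)
gold [65. 46.] (array([ 797.7, 1945.1]), array([314.4,  60.9], dtype=float32), 72.0)
gold [210. 154.] (array([556.6, 283. ]), array([47.1, 39.9], dtype=float32), 2.1)
```

```bash
cat > go.py <<'E'
# go.py x y z xang_deg [pitch]: tool-frame turn (rotvec), then shift in the new tool axes
import sys; from h import *
def target(a,pitch=0):
    a=np.radians(a); X=np.array([np.cos(a),np.sin(a),0]); Z=np.array([0,0,-1.])
    return R.from_matrix(np.c_[X,np.cross(Z,X),Z])*R.from_euler('y',pitch,degrees=True)
if __name__=="__main__":
    v=[float(s) for s in sys.argv[1:]]; o=arm.get_obs(); R0=R.from_rotvec(o["ee_rot"]); R1=target(*v[3:])
    p=np.array(v[:3])-o["tool_pos"]
    print("turn",(R0.inv()*R1).as_rotvec().round(4),"then shift",R1.inv().apply(p).round(4),"| shift in present axes",R0.inv().apply(p).round(4),"t",round(o["t"],2),"pos",o["tool_pos"].round(4),"q6",o["joint_pos"].round(2),"w",o["width"].round(4))
E
python3 go.py 0.44 0.03 0.36 120
```

```text
Traceback (most recent call last):
  File "go.py", line 9, in <module>
    print("turn",(R0.inv()*R1).as_rotvec().round(4),"then shift",R1.inv().apply(p).round(4),"| shift in present axes",R0.inv().apply(p).round(4),"t",round(o["t"],2),"pos",o["tool_pos"].round(4),"q6",o["joint_pos"].round(2),"w",o["width"].round(4))
                                                                                                                                                                                                                                   ^^^^^^^^^^^^^^^^
AttributeError: 'float' object has no attribute 'round'
```

```bash
sed -i 's/o\["width"\].round(4)/round(o["width"],4)/' go.py; python3 go.py 0.44 0.03 0.36 120
```

```text
turn [-1.100e-03  2.000e-04  6.284e-01] then shift [-0.5319 -0.0688 -0.1301] | shift in present axes [-0.3898 -0.3685 -0.1298] t 0.25 pos [0.2336 0.525  0.2299] q6 [ 1.    0.21  1.54 -0.    1.39 -0.15] w 0.0944
```

```bash
echo '[{"drz":0.157,"sz":-0.0325,"aperture":0.094},{"drz":0.157,"sz":-0.0325,"aperture":0.094},{"drz":0.157,"sz":-0.0325,"aperture":0.094},{"drz":0.157,"sz":-0.0325,"aperture":0.094},{"sx":-0.0532,"sy":-0.0069,"aperture":0.094},{"sx":-0.0532,"sy":-0.0069,"aperture":0.094},{"sx":-0.0532,"sy":-0.0069,"aperture":0.094},{"sx":-0.0532,"sy":-0.0069,"aperture":0.094},{"sx":-0.0532,"sy":-0.0069,"aperture":0.094},{"sx":-0.0532,"sy":-0.0069,"aperture":0.094},{"sx":-0.0532,"sy":-0.0069,"aperture":0.094},{"sx":-0.0532,"sy":-0.0069,"aperture":0.094},{"sx":-0.0532,"sy":-0.0069,"aperture":0.094},{"sx":-0.0532,"sy":-0.0069,"aperture":0.07},{"aperture":0.07},{"aperture":0.07}]' | python3 steer.py; python3 - <<'E'
from h import *
print(arm.get_obs()["tool_pos"])
img,K,C=grab("wrist"); cv2.imwrite("pics/w1.png",img); np.savez("pics/w1.npz",K=K,C=C)
for n in("top","scene"):
    im,k,c=grab(n); cv2.imwrite(f"pics/{n}1.png",im); np.savez(f"pics/{n}1.npz",K=k,C=c)
E
```

```text
t: 2.25
tool_pos: [0.44, 0.0304, 0.3603]
ee_rot: [-1.57, -2.72, -0.0]
ft_force: [0.6, 0.0, 0.4]
width: 0.0709
finger_force: 0.0
[0.43999931 0.03043164 0.36027751]
```

View pics/w1.png

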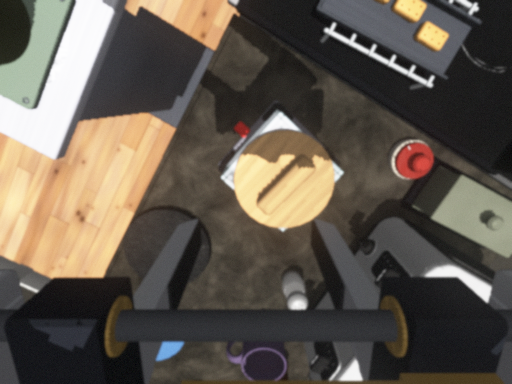

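The wrist view shows the lid disc centred near (285,178), with a radius of about 49 px and its bar running from (262,205) to (310,158). The shaker is at (294,288) and the tray is at upper right.

```bash
python3 - <<'E'
from h import *
im=cv2.imread("pics/w1.png"); d=np.load("pics/w1.npz");K,C=d["K"],d["C"]
cr=im[90:250,200:370]; hsv=cv2.cvtColor(im,cv2.COLOR_BGR2HSV)
m=cv2.inRange(hsv,(8,60,50),(30,255,255)); m[:, :225]=0; m[:,345:]=0; m[:120]=0;m[235:]=0
m=cv2.morphologyEx(m,cv2.MORPH_CLOSE,np.ones((7,7),np.uint8))
c=max(cv2.findContours(m,cv2.RETR_EXTERNAL,cv2.CHAIN_APPROX_NONE)[0],key=cv2.contourArea)[:,0,:]
c=cv2.convexHull(c)[:,0,:]
print(len(c),(c.min(0)),c.max(0))
(u,r)=cv2.minEnclosingCircle((cast(K,C,c,.1327)[:,:2]*1000).astype(np.float32)); print("disc",u,r)
M=cv2.moments(c);print("centroid",cast(K,C,(M["m10"]/M["m00"],M["m01"]/M["m00"]),.1327))
a=cv2.resize(cr,None,fx=3.5,fy=3.5,interpolation=cv2.INTER_CUBIC)
t=cv2.imread("pics/top1.png")[150:220,200:275]; b=cv2.resize(t,(200,187)); 
cv2.imwrite("pics/c1.png",a)
E
```

```text
7 [225 120] [344 234]
disc (485.9978332519531, 27.969499588012695) 106.65541076660156
centroid [[0.48126111 0.03499565 0.1327    ]]
```

View pics/c1.png

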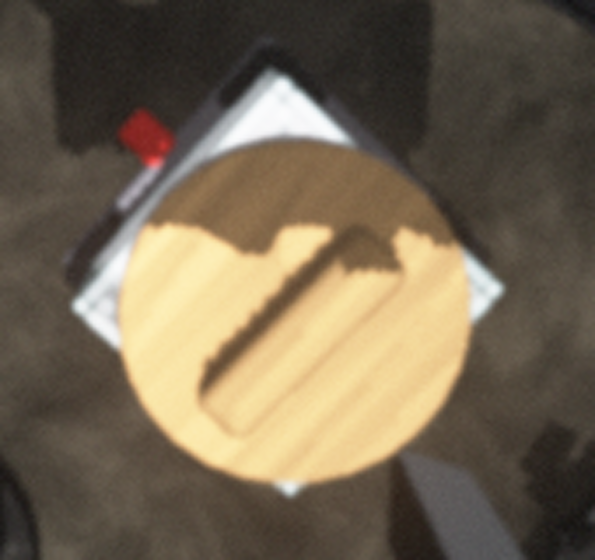

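The crop (3.5x, offset 200,90) shows the disc spanning 118–470 by 138–483. The bar's lower-right edge runs (238,435)→(400,272), its left edge about (205,390)→(350,232), and the jar corners are visible.

```bash
python3 - <<'E'
from h import *
im=cv2.imread("pics/w1.png"); d=np.load("pics/w1.npz");K,C=d["K"],d["C"]
P=lambda u,v,z:cast(K,C,(200+u/3.5,90+v/3.5),z)[0]*1000
ex=[P(118,310,132.7e-3),P(470,310,.1327),P(294,138,.1327),P(294,483,.1327)]
print("disc",np.mean(ex,0).round(1),np.linalg.norm(ex[0]-ex[1]),np.linalg.norm(ex[2]-ex[3]))
a,b=P(238,435,.1617),P(400,272,.1617);v=b-a;print("bar edge",a.round(1),b.round(1),np.degrees(np.arctan2(v[1],v[0])),np.linalg.norm(v))
a2,b2=P(205,403,.1617),P(362,232,.1617);print("bar centre",np.mean([a,b,a2,b2],0).round(1));v=b2-a2;print(np.degrees(np.arctan2(v[1],v[0])),np.linalg.norm(v))
c=[P(75,300,.1),P(272,70,.1),P(500,290,.1),P(290,490,.1)]
for i in range(4):
    v=c[(i+1)%4]-c[i];print("side",np.degrees(np.arctan2(v[1],v[0])).round(1),np.linalg.norm(v).round(1))
# disc via ellipse in sat mask w/ floodable convex hull
hsv=cv2.cvtColor(im,cv2.COLOR_BGR2HSV); m=((hsv[...,0]>=10)&(hsv[...,0]<=28)&(hsv[...,1]>95)&(hsv[...,2]>70)).astype(np.uint8)
n,l,s,ce=cv2.connectedComponentsWithStats(m); k=l[185,285]; print(s[k])
h=cv2.convexHull(np.argwhere(l==k)[:,::-1].astype(np.int32))[:,0,:]
print(cv2.fitEllipse(cast(K,C,h,.1327)[:,:2].astype(np.float32)*1000))
# top & scene
for n in("top","scene"):
    t=cv2.imread(f"pics/{n}1.png");d=np.load(f"pics/{n}1.npz")
    for cc in blobs(t,(8,60,60),(28,255,255),400): 
        q=cast(d["K"],d["C"],cc,.1327); 
        if abs(q.mean(0)[:2]-[.47,.03]).max()<.07: print(n,rect(q))
E
```

```text
disc [480.9  32.9 132.7] 130.2401948614662 132.22840904503477
bar edge [480.6  -9.4 161.7] [497.9  68.8 161.7] 77.52332849551007 80.0718914103449
bar centre [480.6  32.1 161.7]
79.25708792814574 80.16868498325908
side 79.3 118.0
side -12.5 126.0
side -103.2 119.2
side 166.9 120.9
[ 242  131   89   85 3435]
((472.27581787109375, 38.65293502807617), (104.72305297851562, 123.9906234741211), 145.72650146484375)
```

```bash
python3 go.py 0.481 0.0325 0.164 120
```

```text
turn [ 0.0003 -0.0001  0.0027] then shift [-0.0196  0.0361  0.1966] | shift in present axes [-0.0197  0.036   0.1966] t 2.4 pos [0.4399 0.0314 0.3606] q6 [-0.13 -0.16  1.65  0.    1.65 -0.65] w 0.0702
```

```bash
echo '[{"sx":-0.0197,"sy":0.036,"aperture":0.07},{"sz":0.045,"aperture":0.07},{"sz":0.045,"aperture":0.07},{"sz":0.045,"aperture":0.07},{"sz":0.045,"aperture":0.07},{"sz":0.0166,"aperture":0.07},{"aperture":0.07}]' | python3 steer.py && echo '[{"drz":-0.1,"aperture":0.07},{"drz":-0.1,"aperture":0.07},{"drz":-0.1,"aperture":0.07},{"drz":-0.1,"aperture":0.07},{"aperture":0.07}]' | python3 steer.py; python3 go.py 0.481 0.0325 0.164 120
```

```text
t: 3.28
tool_pos: [0.4808, 0.0319, 0.1635]
ee_rot: [-1.568, -2.721, 0.001]
ft_force: [1.2, -1.0, 0.9]
width: 0.0701
finger_force: 0.0
t: 3.9
tool_pos: [0.4834, 0.0311, 0.1665]
ee_rot: [0.998, 2.974, 0.002]
ft_force: [0.5, 1.0, -0.2]
width: 0.07
finger_force: 0.4
turn [0.0036 0.0039 0.3998] then shift [ 0.0024 -0.0014  0.0025] | shift in present axes [ 0.0027 -0.0004  0.0025] t 3.9 pos [0.4834 0.0311 0.1665] q6 [-0.11  0.07  1.83  0.    1.23 -1.04] w 0.07
```

```bash
echo '[{"drz":-0.1,"aperture":0.07},{"drz":-0.1,"aperture":0.07},{"drz":-0.1,"aperture":0.07},{"aperture":0.07}]' | python3 steer.py; python3 -c "
from h import *;print(arm.get_obs()['wrist_torque'])"; python3 go.py 0.481 0.0325 0.164 221
```

```text
t: 4.4
tool_pos: [0.4824, 0.0311, 0.1654]
ee_rot: [0.544, 3.091, 0.0]
ft_force: [0.4, 1.2, 0.3]
width: 0.0701
finger_force: 0.4
[ 0.04797977 -0.13477003  0.00225919]
turn [-0.0011  0.003  -1.0643] then shift [0.0002 0.002  0.0014] | shift in present axes [0.0019 0.0008 0.0014] t 4.4 pos [0.4824 0.0311 0.1654] q6 [-0.11  0.08  1.83 -0.    1.23 -1.34] w 0.0701
```

```bash
python3 - <<'E'
from h import *
img,K,C=grab("wrist"); t,_,_=grab("top"); s,_,_=grab("scene")
f=lambda a:cv2.resize(a,(400,300),interpolation=cv2.INTER_CUBIC)
cv2.imwrite("pics/w2.png",np.vstack([np.hstack([f(img),f(t[140:230,190:310])]),np.hstack([f(s[140:230,200:320]),f(s)])]))
E
```

```text
(no output)
```

View pics/w2.png

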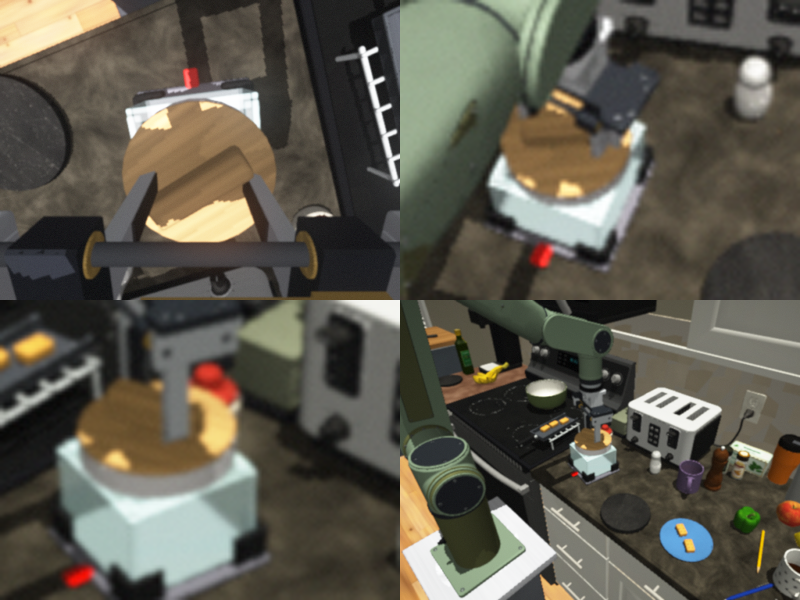

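The bar now sits about 25° from its start, pushed by the fingers, so the lid has broken loose. I'll keep turning.

```bash
echo '[{"drz":-0.133,"aperture":0.07},{"drz":-0.133,"aperture":0.07},{"drz":-0.133,"aperture":0.07},{"drz":-0.133,"aperture":0.07},{"drz":-0.133,"aperture":0.07},{"drz":-0.133,"aperture":0.07},{"drz":-0.133,"aperture":0.07},{"drz":-0.133,"aperture":0.07},{"aperture":0.07}]' | python3 steer.py;echo '[{"drz":0.15,"aperture":0.07},{"drz":0.15,"aperture":0.07},{"sz":-0.05,"aperture":0.07},{"sz":-0.05,"aperture":0.07},{"sz":-0.03,"aperture":0.07},{"aperture":0.07}]' | python3 steer.py; python3 - <<'E'
from h import *
img,K,C=grab("wrist"); cv2.imwrite("pics/w3.png",cv2.resize(img,(768,576))); np.savez("pics/w3.npz",K=K,C=C)
E
```

```text
t: 5.68
tool_pos: [0.4812, 0.0311, 0.1639]
ee_rot: [1.099, -2.942, 0.0]
ft_force: [0.7, 0.4, 0.7]
width: 0.0699
finger_force: 0.0
t: 6.42
tool_pos: [0.4827, 0.0308, 0.2963]
ee_rot: [-0.646, 3.069, -0.003]
ft_force: [-1.3, -0.0, 0.4]
width: 0.0703
finger_force: 0.0
```

View pics/w3.png

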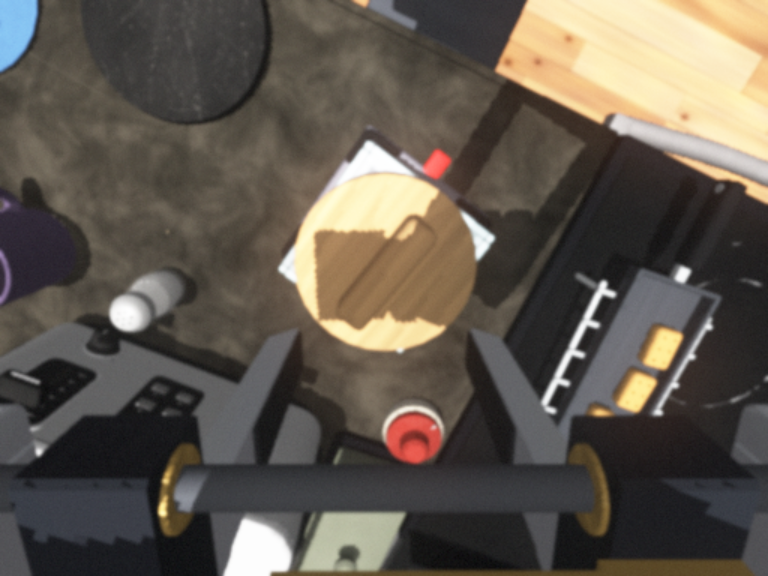

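The bar runs from (350,315) to (420,230), and the disc spans 295–476 by 172–350. The trivet is at top left, around (175,40).

```bash
python3 - <<'E'
from h import *
d=np.load("pics/w3.npz");K,C=d["K"],d["C"]
P=lambda u,v,z:cast(K,C,(u/1.5,v/1.5),z)[0]*1000
print("disc",np.mean([P(295,261,.134),P(476,261,.134),P(385,172,.134),P(385,350,.134)],0))
for a,b in(((362,328),(435,245)),((340,300),(405,220))):
    a,b=P(*a,.163),P(*b,.163);v=b-a;print(a.round(),b.round(),np.degrees(np.arctan2(v[1],v[0])))
# trivet: fit circle from top
t=cv2.imread("pics/top0.png");d=np.load("pics/top1.npz")
g=cv2.GaussianBlur(t,(3,3),0).max(2).astype(int)
x=474/1.5625;y=360/1.5625
pts=[]
for a in np.radians(np.arange(0,360,5)):
    r=np.arange(14,34,.5);pr=g[np.clip((y+r*np.sin(a)).round().astype(int),0,383),np.clip((x+r*np.cos(a)).round().astype(int),0,511)]
    pts.append((np.hypot(1,0)*r[np.argmax(np.diff(cv2.GaussianBlur(pr.astype(np.float32)[None],(5,1),0)[0]))],a))
pp=np.array([(x+r*np.cos(a),y+r*np.sin(a)) for r,a in pts])
q=(cast(d["K"],d["C"],pp,.017)[:,:2]*1000).astype(np.float32)
for _ in range(4):
    (c,ax,an)=cv2.fitEllipse(q);rr=np.hypot(*(q-c).T);q=q[abs(rr-np.median(rr))<6]
print("trivet",c,ax,len(q))
# wrist: trivet bits in w3, shaker
P3=[P(190,123,.017),P(270,40,.017),P(82,20,.017)];print(np.round(P3))
E
```

```text
disc [480.1673864  30.829562  134.       ]
[521.  32. 163.] [449.  52. 163.] 164.15210490003506
[508.  10. 163.] [442.  28. 163.] 165.3212485786626
trivet (375.2573547363281, -208.478515625) (164.297119140625, 175.9599151611328) 42
[[ 459. -170.   17.]
 [ 367. -127.   17.]
 [ 417. -278.   17.]]
```

```bash
python3 go.py 0.4807 0.0318 0.162 165
```

```text
turn [-5.000e-04  1.000e-03  6.772e-01] then shift [0.0009 0.0006 0.132 ] | shift in present axes [0.0005 0.0011 0.132 ] t 6.47 pos [0.4815 0.031  0.294 ] q6 [-0.12 -0.04  1.68 -0.    1.5  -2.1 ] w 0.0699
```

```bash
echo '[{"drz":0.169,"aperture":0.07},{"drz":0.169,"aperture":0.07},{"drz":0.169,"aperture":0.07},{"drz":0.17,"aperture":0.07},{"sx":0.001,"sz":0.044,"aperture":0.07},{"sz":0.044,"aperture":0.07},{"sz":0.044,"aperture":0.07},{"aperture":0.07},{"aperture":0},{"aperture":0},{"aperture":0},{"aperture":0},{"aperture":0}]' | python3 steer.py;echo '[{"sz":-0.02,"aperture":0},{"sz":-0.02,"aperture":0},{"sz":-0.03,"aperture":0},{"sz":-0.03,"aperture":0},{"aperture":0}]' | python3 steer.py; python3 go.py 0.387 -0.208 0.11 165
```

```text
t: 8.1
tool_pos: [0.4803, 0.0314, 0.1619]
ee_rot: [0.407, 3.115, 0.0]
ft_force: [0.2, -2.9, -0.3]
width: 0.0237
finger_force: 30.2
t: 8.72
tool_pos: [0.4819, 0.0312, 0.264]
ee_rot: [0.406, 3.11, 0.0]
ft_force: [0.7, 0.5, -2.7]
width: 0.024
finger_force: 30.0
turn [0.0008 0.0053 0.002 ] then shift [ 0.0297 -0.2556  0.154 ] | shift in present axes [ 0.0311 -0.2557  0.1536] t 8.72 pos [0.4819 0.0312 0.264 ] q6 [-0.11 -0.02  1.72  0.    1.44 -1.43] w 0.024
```

```bash
echo '[{"sx":0.0062,"sy":-0.0511,"aperture":0},{"sx":0.0062,"sy":-0.0511,"aperture":0},{"sx":0.0062,"sy":-0.0511,"aperture":0},{"sx":0.0062,"sy":-0.0511,"aperture":0},{"sx":0.0062,"sy":-0.0511,"aperture":0},{"sz":0.044,"aperture":0},{"sz":0.044,"aperture":0},{"sz":0.044,"aperture":0},{"sz":0.03,"aperture":0},{"sz":0.017,"aperture":0},{"sz":0.007,"aperture":0},{"sz":0.005,"aperture":0},{"aperture":0}]' | python3 steer.py;echo '[{"aperture":0.06},{"aperture":0.06},{"aperture":0.06},{"sz":-0.06,"aperture":0.06},{"sz":-0.06,"aperture":0.06},{"sz":-0.06,"aperture":0.06},{"aperture":0.06},{"aperture":0.06}]' | python3 steer.py; python3 - <<'E'
from h import *
for n in("wrist","top","scene"):
    img,K,C=grab(n);cv2.imwrite(f"pics/{n}4.png",img); np.savez(f"pics/{n}4.npz",K=K,C=C)
E
```

```text
t: 10.35
tool_pos: [0.3833, -0.2063, 0.0734]
ee_rot: [-0.405, -3.11, -0.005]
ft_force: [-12.4, 7.7, 28.4]
width: 0.0237
finger_force: 30.0
t: 11.35
tool_pos: [0.3843, -0.2072, 0.2499]
ee_rot: [-0.407, -3.114, -0.001]
ft_force: [0.0, 0.1, -0.4]
width: 0.0599
finger_force: 0.0
```

View pics/wrist4.png

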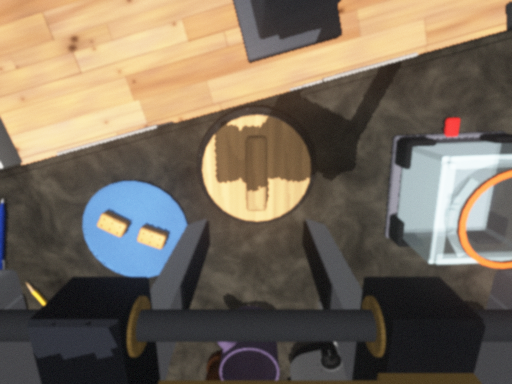

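The lid lies flat on the trivet at (257,165). The saucer pieces are at (113,223) and (152,238), and the jar is open.

```bash
python3 - <<'E'
from h import *
im=cv2.imread("pics/wrist4.png");d=np.load("pics/wrist4.npz");K,C=d["K"],d["C"]
for c in blobs(im[:300],(95,120,80),(125,255,255),300)[:1]: print("saucer",rect(cast(K,C,c,.006)))
for c in blobs(im[170:270,90:180],(8,60,90),(30,255,255),40): c=c+[90,170];print(c.mean(0),rect(cast(K,C,c,.021)))
for c in blobs(im[80:250,190:330],(8,70,40),(30,255,255),400): c=c+[190,80];print("lid",c.mean(0),rect(cast(K,C,c,.046)))
for c in blobs(im,(3,190,180),(14,255,255),60): print("ring",c.mean(0),rect(cast(K,C,c,.125)))
E
python3 go.py 0.41 0.26 0.33 174
```

```text
saucer (array([ 429.3, -402.9]), array([147.8, 130.2], dtype=float32), -44.5)
[112.51351351 223.72972973] (array([ 412.5, -415.3]), array([36.9, 26.7], dtype=float32), 46.8)
[151.80821918 236.79452055] (array([ 444.3, -370.2]), array([37. , 25.8], dtype=float32), 54.3)
lid [275.61307902 168.03633061] (array([ 387.1, -201.6]), array([207.7, 166.5], dtype=float32), -14.8)
turn [ 0.0024 -0.0043 -0.1552] then shift [ 0.0225  0.4668 -0.0816] | shift in present axes [ 0.0948  0.4579 -0.0802] t 11.5 pos [ 0.3836 -0.2066  0.2484] q6 [-0.69 -0.11  1.84  0.    1.42 -2.  ] w 0.0597
```

```bash
echo '[{"drz":-0.155,"sz":-0.04,"aperture":0.06},{"sz":-0.042,"aperture":0.06},{"sx":0.0025,"sy":0.0519,"aperture":0.06},{"sx":0.0025,"sy":0.0519,"aperture":0.06},{"sx":0.0025,"sy":0.0519,"aperture":0.06},{"sx":0.0025,"sy":0.0519,"aperture":0.06},{"sx":0.0025,"sy":0.0519,"aperture":0.06},{"sx":0.0025,"sy":0.0519,"aperture":0.06},{"sx":0.0025,"sy":0.0519,"aperture":0.06},{"sx":0.0025,"sy":0.0519,"aperture":0.06},{"sx":0.0025,"sy":0.0519,"aperture":0.06},{"aperture":0.06},{"aperture":0.06}]' | python3 steer.py; python3 - <<'E'
from h import *
for n in("wrist","top","scene"):
    img,K,C=grab(n);cv2.imwrite(f"pics/{n}5.png",img); np.savez(f"pics/{n}5.npz",K=K,C=C)
a=cv2.imread("pics/wrist5.png");cv2.imwrite("pics/v5.png",cv2.resize(a,(768,576)))
E
```

```text
t: 13.12
tool_pos: [0.4107, 0.2587, 0.3313]
ee_rot: [-0.164, -3.135, 0.003]
ft_force: [-0.5, -0.1, 0.0]
width: 0.0599
finger_force: 0.0
```

View pics/v5.png

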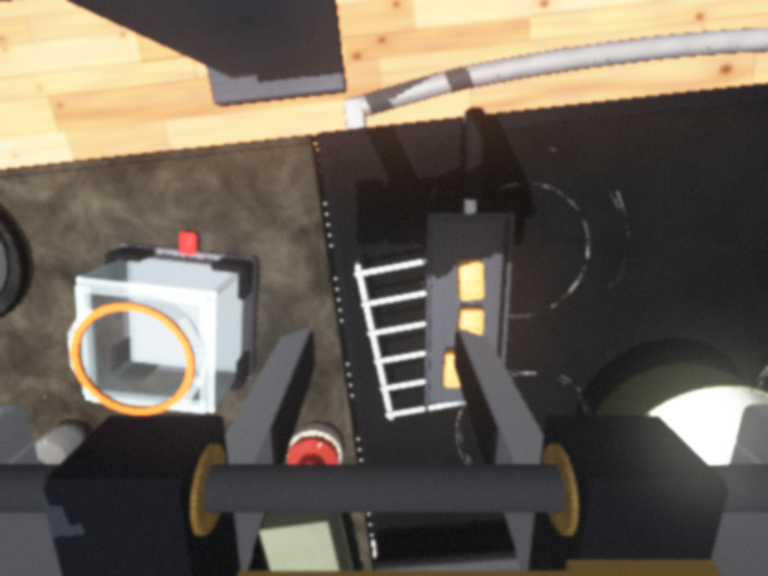

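The tray has been knocked toward +y on the rack: its body spans x 427–515 and y 212–410, and the handle runs (470,110)–(470,205). I'll check this in the fixed views.

```bash
python3 - <<'E'
from h import *
g=lambda a:np.clip(255*(a/255.)**.5,0,255).astype(np.uint8)
w=cv2.imread("pics/wrist5.png")[60:290,220:360]; t=cv2.imread("pics/top5.png")[130:240,140:210]; s=cv2.imread("pics/scene5.png")[140:215,140:240]
w=cv2.resize(g(w),None,fx=2.5,fy=2.5,interpolation=3); t=cv2.resize(g(t),None,fx=4,fy=4,interpolation=3);
print(w.shape,t.shape)
H=max(w.shape[0],t.shape[0]); c=np.zeros((H,w.shape[1]+t.shape[1],3),np.uint8); c[:w.shape[0],:w.shape[1]]=w; c[:t.shape[0],w.shape[1]:]=t
cv2.imwrite("pics/c5.png",c)
E
```

```text
(575, 350, 3) (440, 280, 3)
```

View pics/c5.png

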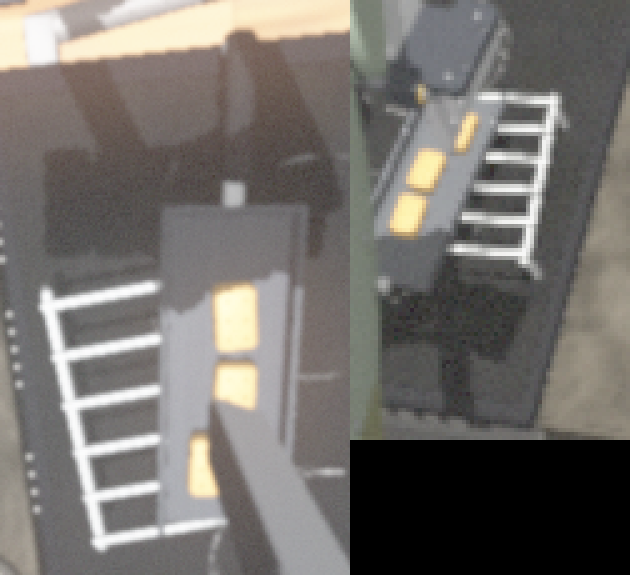

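```bash
python3 - <<'E'
from h import *
d=np.load("pics/wrist5.npz");K,C=d["K"],d["C"]
P=lambda u,v,z:cast(K,C,(220+u/2.5,60+v/2.5),z)[0]*1000
A=lambda a,b:np.degrees(np.arctan2(*(b-a)[1::-1])).round(1)
l=[P(162,207,.056),P(160,520,.056)];r=[P(307,205,.074),P(293,440,.074)];h=[P(238,38,.082),P(234,175,.082)];e=[P(45,300,.056),P(98,540,.056)]
for n,q in zip("left right handle rack".split(),(l,r,h,e)): print(n,q[0].round(1),q[1].round(1),A(*q))
print("width",(l[0]-r[0]).round(1), "mid back",((l[0]+r[0])/2).round(1))
for p in((236,317),(236,380)): print("piece",P(*p,.075).round())
# ring of the jar and rack edges
im=cv2.imread("pics/wrist5.png");h=cv2.cvtColor(im,cv2.COLOR_BGR2HSV)
m=((h[...,0]<16)&(h[...,0]>3)&(h[...,1]>170)&(h[...,2]>130)).astype(np.uint8);m[:,:40]=0;m[:,140:]=0;m[:195]=0
q=cv2.convexHull(np.argwhere(m)[:,::-1].astype(np.int32))[:,0,:];q=(cast(K,C,q,.125)[:,:2]*1000).astype(np.float32);print("ring",cv2.fitEllipse(q))
E
```

```text
left [391.7 301.5  56. ] [590.  285.1  56. ] -4.7
right [396. 378.  74.] [533.9 366.5  74. ] -4.8
handle [307.9 343.6  82. ] [375.1 338.2  82. ] -4.6
rack [438.7 229.5  56. ] [600.4 244.3  56. ] 5.3
width [ -4.3 -76.4 -18. ] mid back [393.8 339.8  65. ]
piece [455. 337.  75.]
piece [492. 335.  75.]
ring ((493.19061279296875, 23.236309051513672), (77.9453353881836, 91.91902160644531), 137.84860229492188)
```

```bash
python3 go.py 0.357 0.343 0.076 175.3
```

```text
turn [-0.0007 -0.0006 -0.0249] then shift [0.0611 0.0803 0.2565] | shift in present axes [0.0629 0.0789 0.2564] t 13.28 pos [0.4113 0.258  0.3325] q6 [ 0.38 -0.05  1.61 -0.    1.58 -1.08] w 0.0599
```

```bash
echo '[{"drz":-0.025,"aperture":0.06},{"sx":0.0306,"sy":0.04,"aperture":0.06},{"sx":0.0306,"sy":0.04,"aperture":0.06},{"sz":0.05,"aperture":0.06},{"sz":0.05,"aperture":0.06},{"sz":0.05,"aperture":0.06},{"sz":0.05,"aperture":0.06},{"sz":0.04,"aperture":0.06},{"sz":0.0165,"aperture":0.06},{"aperture":0.06},{"aperture":0},{"aperture":0},{"aperture":0},{"aperture":0},{"aperture":0}]' | python3 steer.py;echo '[{"sz":-0.01,"aperture":0},{"sz":-0.01,"aperture":0},{"sz":-0.01,"aperture":0},{"sz":-0.01,"aperture":0},{"sz":-0.01,"aperture":0},{"sz":-0.01,"aperture":0},{"aperture":0},{"aperture":0}]' | python3 steer.py; python3 - <<'E'
from h import *
print(arm.get_obs()["wrist_torque"])
w=grab("wrist")[0];s=grab("scene")[0];cv2.imwrite("pics/wrist6.png",w)
g=lambda a:np.clip(255*(a/255.)**.6,0,255).astype(np.uint8)
cv2.imwrite("pics/c6.png",np.hstack([cv2.resize(g(w),(400,300)),cv2.resize(g(s[80:230,80:280]),(400,300),interpolation=3)]))
E
```

```text
t: 15.15
tool_pos: [0.3565, 0.3437, 0.0765]
ee_rot: [-0.125, -3.139, 0.001]
ft_force: [-1.8, -0.6, 1.6]
width: 0.0159
finger_force: 29.8
t: 16.15
tool_pos: [0.3564, 0.3438, 0.1361]
ee_rot: [-0.125, -3.139, 0.001]
ft_force: [-0.3, 0.1, -2.5]
width: 0.0159
finger_force: 29.9
[ 0.06244245  0.27641181 -0.02615936]
```

View pics/c6.png

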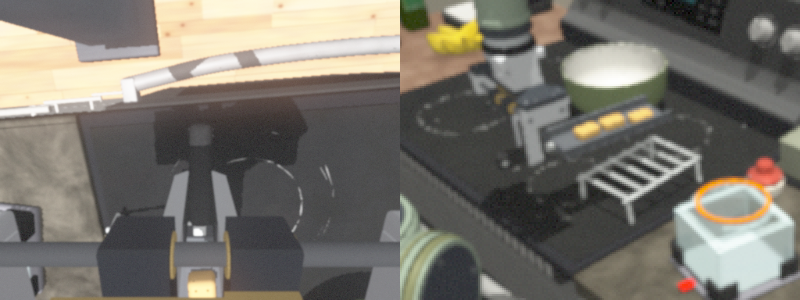

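The tray is held level with its 3 pieces, and the rack is empty. Next I'll work out the pour pose.

```bash
cat > lip.py <<'E'
# lip.py along z psi pitch: like go.py, but puts the tray lip at mouth + along*tray_dir, height z
import sys; from h import *; from go import target
al,z,psi,pit=[float(s) for s in sys.argv[1:]]; c=np.array([.481,.032]); u=np.array([np.cos(np.radians(psi)),np.sin(np.radians(psi))])
R1=target(psi+180,pit); p=np.r_[c+al*u,z]-R1.apply([-.2375,0,.0175])
o=arm.get_obs();R0=R.from_rotvec(o["ee_rot"]);d=p-o["tool_pos"]
print("tcp",p.round(4),"turn",(R0.inv()*R1).as_rotvec().round(4),"then",R1.inv().apply(d).round(4),"| now-axes",R0.inv().apply(d).round(4),"t",round(o["t"],2),o["joint_pos"].round(2))
E
python3 lip.py -0.025 0.175 -60 0; python3 lip.py -0.025 0.137 -60 35;  python3 - <<'E'
from h import *
img,K,C=grab("top");cv2.imwrite("pics/top6.png",img);s,k,c=grab("scene");cv2.imwrite("pics/scene6.png",s)
E
```

```text
tcp [0.3498 0.2593 0.1925] turn [-1.200e-03 -5.000e-04  9.674e-01] then [-0.0698 -0.0477 -0.0567] | now-axes [-0.0002 -0.0846 -0.0566] t 16.25 [ 0.59  0.14  1.83  0.    1.17 -0.9 ]
tcp [0.3762 0.2134 0.2876] turn [-0.2963  0.5614  0.9358] then [-0.0135 -0.0477 -0.1947] | now-axes [-0.0302 -0.1283 -0.1517] t 16.25 [ 0.59  0.14  1.83  0.    1.17 -0.9 ]
```

```bash
echo '[{"sz":-0.02,"aperture":0},{"sz":-0.03,"aperture":0},{"sz":-0.03,"aperture":0},{"drz":0.04,"aperture":0},{"drz":0.08,"aperture":0},{"drz":0.1,"aperture":0},{"drz":0.1,"aperture":0},{"drz":0.1,"aperture":0},{"drz":0.1,"aperture":0},{"drz":0.1,"aperture":0},{"drz":0.1,"aperture":0},{"drz":0.1,"aperture":0},{"drz":0.08,"aperture":0},{"drz":0.05,"aperture":0},{"drz":0.017,"aperture":0},{"aperture":0}]' | python3 steer.py; python3 lip.py -0.025 0.16 -60 0; python3 lip.py -0.025 0.16 -60 12
```

```text
t: 18.35
tool_pos: [0.3566, 0.3439, 0.2162]
ee_rot: [-1.57, -2.721, 0.0]
ft_force: [0.5, 0.7, -3.3]
width: 0.0159
finger_force: 30.0
tcp [0.3498 0.2593 0.1775] turn [-0.0001 -0.0001  0.0009] then [-0.0699 -0.0482  0.0387] | now-axes [-0.0698 -0.0483  0.0387] t 18.35 [0.59 0.05 1.75 0.   1.34 0.07]
tcp [0.3542 0.2517 0.2265] turn [-2.000e-04  2.094e-01  9.000e-04] then [-0.0748 -0.0482 -0.0264] | now-axes [-0.0786 -0.0483 -0.0103] t 18.35 [0.59 0.05 1.75 0.   1.34 0.07]
```

```bash
echo '[{"sx":-0.01,"sy":-0.007,"aperture":0},{"sx":-0.015,"sy":-0.0103,"aperture":0},{"sx":-0.02,"sy":-0.0138,"aperture":0},{"sx":-0.015,"sy":-0.0103,"aperture":0},{"sx":-0.0098,"sy":-0.0069,"aperture":0},{"aperture":0},{"dry":0.05,"sz":-0.005,"aperture":0},{"dry":0.05,"sz":-0.005,"aperture":0},{"dry":0.05,"aperture":0},{"dry":0.05,"aperture":0},{"aperture":0}]' | python3 steer.py; python3 lip.py -0.025 0.139 -60 11.5; python3 lip.py -0.025 0.139 -60 16; python3 lip.py -0.025 0.139 -60 35
```

```text
t: 19.73
tool_pos: [0.3503, 0.2589, 0.2262]
ee_rot: [-1.483, -2.567, -0.148]
ft_force: [-0.1, 0.3, -3.1]
width: 0.0159
finger_force: 30.0
tcp [0.3539 0.2522 0.2035] turn [-0.      0.0012 -0.0007] then [-0.0119 -0.0003  0.0208] | now-axes [-0.0119 -0.0003  0.0208] t 19.73 [ 0.29 -0.1   1.88  0.2   1.4  -0.27]
tcp [0.3568 0.2472 0.2213] turn [ 0.      0.0797 -0.0007] then [-0.0142 -0.0003  0.0011] | now-axes [-0.014  -0.0003  0.0022] t 19.73 [ 0.29 -0.1   1.88  0.2   1.4  -0.27]
tcp [0.3762 0.2134 0.2896] turn [ 1.000e-04  4.113e-01 -7.000e-04] then [-0.0065 -0.0003 -0.0819] | now-axes [-0.0387 -0.0002 -0.0725] t 19.73 [ 0.29 -0.1   1.88  0.2   1.4  -0.27]
```

```bash
echo '[{"sx":-0.006,"sz":0.0104,"aperture":0},{"sx":-0.006,"sz":0.0104,"aperture":0},{"aperture":0},{"dry":0.04,"sx":-0.0007,"sz":-0.0095,"aperture":0},{"dry":0.04,"sx":-0.0007,"sz":-0.0095,"aperture":0},{"dry":0.04,"sx":-0.0007,"sz":-0.0095,"aperture":0},{"aperture":0},{"dry":0.04,"sx":-0.0007,"sz":-0.0095,"aperture":0},{"dry":0.04,"sx":-0.0007,"sz":-0.0095,"aperture":0},{"dry":0.04,"sx":-0.0007,"sz":-0.0095,"aperture":0},{"aperture":0},{"aperture":0},{"aperture":0}]' | python3 steer.py; python3 lip.py -0.025 0.139 -60 35; python3 - <<'E'
from h import *
t=grab("top")[0];s=grab("scene")[0]
g=lambda a:np.clip(255*(a/255.)**.6,0,255).astype(np.uint8)
cv2.imwrite("pics/c7.png",np.hstack([cv2.resize(g(t[120:240,160:320]),(400,300),interpolation=3),cv2.resize(g(s[110:245,120:300]),(400,300),interpolation=3)]))
E
```

```text
t: 21.35
tool_pos: [0.3637, 0.2347, 0.2565]
ee_rot: [-1.371, -2.377, -0.306]
ft_force: [0.1, -0.3, -1.5]
width: 0.0158
finger_force: 30.0
tcp [0.3762 0.2134 0.2896] turn [-0.0008  0.1707  0.0006] then [-0.0012  0.0002 -0.0412] | now-axes [-0.0082  0.0002 -0.0404] t 21.35 [ 0.07 -0.07  1.84  0.39  1.57 -0.49]
```

View pics/c7.png

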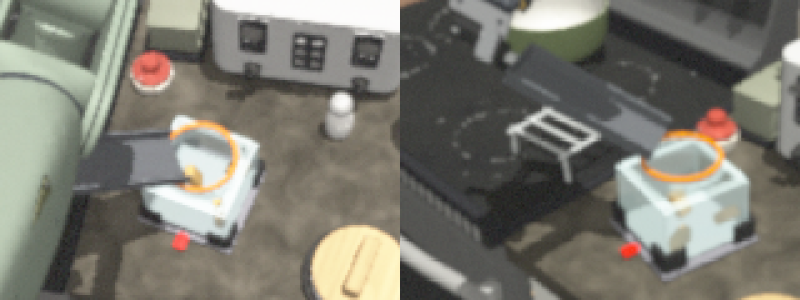

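The top view shows an empty tray tilted into the mouth, with pieces visible inside the jar. I'll retract and find the rack.

```bash
echo '[{"sx":0.0127,"sz":-0.0272,"aperture":0},{"sx":0.0127,"sz":-0.0272,"aperture":0},{"dry":-0.11,"aperture":0},{"dry":-0.11,"aperture":0},{"dry":-0.11,"aperture":0},{"dry":-0.111,"aperture":0},{"aperture":0},{"aperture":0}]' | python3 steer.py; python3 - <<'E'
from h import *
for n in("top","scene"):
    img,K,C=grab(n);cv2.imwrite(f"pics/{n}8.png",img)
    m=((img.min(2)>110)&(np.ptp(img.astype(int),2)<45)).astype(np.uint8)
    m=cv2.dilate(m,np.ones((3,3)))
    k,l,s,ce=cv2.connectedComponentsWithStats(m)
    for i in range(1,k):
        if 80<s[i,4]<4000:
            p=cast(K,C,ce[i],.056)[0]
            if abs(p[0]-.52)<.1 and abs(p[1]-.29)<.1:
                print(n,s[i],p.round(3))
                q=np.argwhere(l==i)[:,::-1];print(rect(cast(K,C,q,.056)))
g=lambda a:np.clip(255*(a/255.)**.6,0,255).astype(np.uint8)
t=cv2.imread("pics/top8.png");s=cv2.imread("pics/scene8.png")
cv2.imwrite("pics/c8.png",np.hstack([cv2.resize(g(t[120:220,140:240]),(400,400),interpolation=3),cv2.resize(g(s[130:230,150:250]),(400,400),interpolation=3)]))
E
```

```text
t: 22.45
tool_pos: [0.3638, 0.2345, 0.3164]
ee_rot: [-1.569, -2.721, 0.001]
ft_force: [0.6, 0.8, -2.1]
width: 0.0159
finger_force: 30.0
top [160 151  33  13 209] [0.584 0.308 0.056]
(array([577.6, 296.7]), array([123.2,  51.7], dtype=float32), -84.9)
top [164 182  24  15 157] [0.448 0.248 0.056]
(array([452.5, 260.1]), array([78.6, 56.4], dtype=float32), -83.9)
scene [ 168  147   63   39 1028] [0.512 0.282 0.056]
(array([510.5, 281.8]), array([203.3, 147.5], dtype=float32), 7.3)
```

View pics/c8.png

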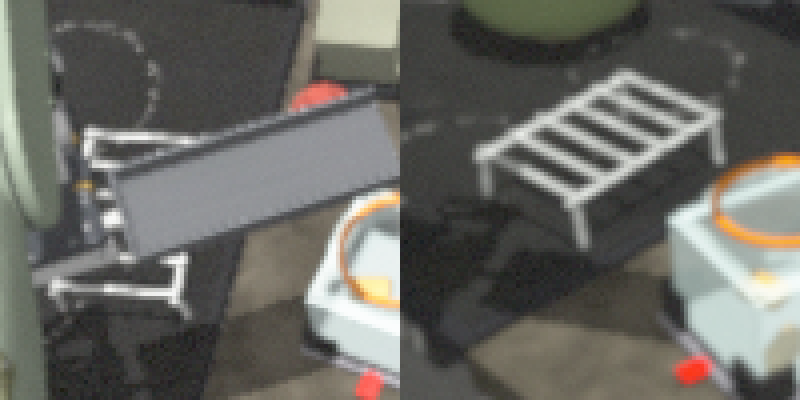

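The tray is empty. The rack's top corners in the scene panel are at (480,150), (622,75), (718,113) and (575,198).

```bash
python3 - <<'E'
from h import *
img,K,C=grab("scene");_,Kt,Ct=grab("top")
q=[cast(K,C,(150+(u-400)/4,130+v/4),.056)[0]*1000 for u,v in((480,150),(622,75),(718,113),(575,198))]
for i in range(4):
    v=q[(i+1)%4]-q[i];print(q[i].round(1),np.linalg.norm(v).round(1),np.degrees(np.arctan2(v[1],v[0])).round(1))
print("centre",np.mean(q,0).round(1))
qt=[cast(Kt,Ct,(140+u/4,120+v/4),.056)[0]*1000 for u,v in((90,133),(60,290),(182,292))];print(np.round(qt))
E
```

```text
[428.5 334.   56. ] 159.9 4.3
[587.9 345.9  56. ] 110.1 -82.3
[602.6 236.8  56. ] 164.5 -175.1
[438.7 222.6  56. ] 111.8 95.2
centre [514.4 284.8  56. ]
[[588. 348.  56.]
 [425. 328.  56.]
 [441. 221.  56.]]
```

```bash
echo '[{"drz":-0.162,"aperture":0},{"drz":-0.162,"aperture":0},{"drz":-0.162,"aperture":0},{"drz":-0.162,"aperture":0},{"drz":-0.162,"aperture":0},{"drz":-0.162,"aperture":0},{"drz":-0.162,"aperture":0},{"aperture":0}]' | python3 steer.py; python3 go.py 0.3775 0.2745 0.0785 185
```

```text
t: 23.65
tool_pos: [0.3643, 0.2338, 0.3165]
ee_rot: [0.132, -3.139, 0.002]
ft_force: [-0.0, -1.4, -2.0]
width: 0.0159
finger_force: 30.0
turn [-0.0011 -0.0003 -0.0032] then shift [-0.0167  0.0394  0.238 ] | shift in present axes [-0.0166  0.0397  0.238 ] t 23.65 pos [0.3643 0.2338 0.3165] q6 [ 0.37 -0.16  1.74 -0.    1.56 -1.28] w 0.0159
```

```bash
echo '[{"sx":-0.0084,"sy":0.02,"aperture":0},{"sx":-0.0083,"sy":0.0195,"aperture":0},{"sz":0.045,"aperture":0},{"sz":0.045,"aperture":0},{"sz":0.045,"aperture":0},{"sz":0.045,"aperture":0},{"sz":0.04,"aperture":0},{"sz":0.015,"aperture":0},{"sz":0.003,"aperture":0},{"aperture":0}]' | python3 steer.py; python3 go.py 0.3775 0.2745 0.0765 185;python3 - <<'E'
from h import *
s,K,C=grab("scene");cv2.imwrite("pics/scene9.png",s);t,K,C=grab("top");cv2.imwrite("pics/top9.png",t)
E
```

```text
t: 24.9
tool_pos: [0.3788, 0.2754, 0.08]
ee_rot: [-0.136, 3.136, 0.0]
ft_force: [0.8, 0.9, -1.7]
width: 0.0157
finger_force: 30.0
turn [-0.      0.0028 -0.0008] then shift [ 0.0013 -0.0008  0.0035] | shift in present axes [ 0.0013 -0.0008  0.0035] t 24.9 pos [0.3788 0.2754 0.08  ] q6 [ 0.44  0.17  1.93 -0.    1.04 -1.21] w 0.0157
```

Lower the last bit, release, back off up, and look.

```bash
echo '[{"sx":0.001,"sz":0.002,"aperture":0},{"sz":0.001,"aperture":0},{"aperture":0},{"aperture":0.03},{"aperture":0.05},{"aperture":0.05},{"aperture":0.05},{"sz":-0.04,"aperture":0.05},{"sz":-0.06,"aperture":0.05},{"sz":-0.06,"aperture":0.05},{"sz":-0.06,"aperture":0.05},{"sz":-0.04,"aperture":0.05}]' | python3 steer.py; echo '[{"sx":0.02,"sy":-0.05,"aperture":0.05},{"sx":0.01,"sy":-0.06,"aperture":0.05},{"sy":-0.06,"aperture":0.05},{"sy":-0.06,"aperture":0.05},{"aperture":0.05},{"aperture":0.05}]' | python3 steer.py; python3 - <<'E'
from h import *
g=lambda a:np.clip(255*(a/255.)**.6,0,255).astype(np.uint8)
I={}
for n in("top","scene","wrist"):
    img,K,C=grab(n);cv2.imwrite(f"pics/{n}10.png",img);np.savez(f"pics/{n}10.npz",K=K,C=C);I[n]=g(img)
f=lambda a:cv2.resize(a,(400,300),interpolation=3)
cv2.imwrite("pics/c10.png",np.vstack([np.hstack([f(I["wrist"]),f(I["top"][120:240,130:290])]),np.hstack([f(I["scene"][120:240,140:300]),f(I["top"][180:300,240:400])])]))
E
```

```text
t: 26.5
tool_pos: [0.377, 0.2754, 0.3391]
ee_rot: [-0.137, 3.134, 0.001]
ft_force: [-0.2, 0.5, 0.2]
width: 0.0498
finger_force: 0.0
t: 27.25
tool_pos: [0.3664, 0.0436, 0.3358]
ee_rot: [-0.135, 3.138, -0.0]
ft_force: [0.3, -0.3, -0.1]
width: 0.0499
finger_force: 0.0
```

View pics/c10.png

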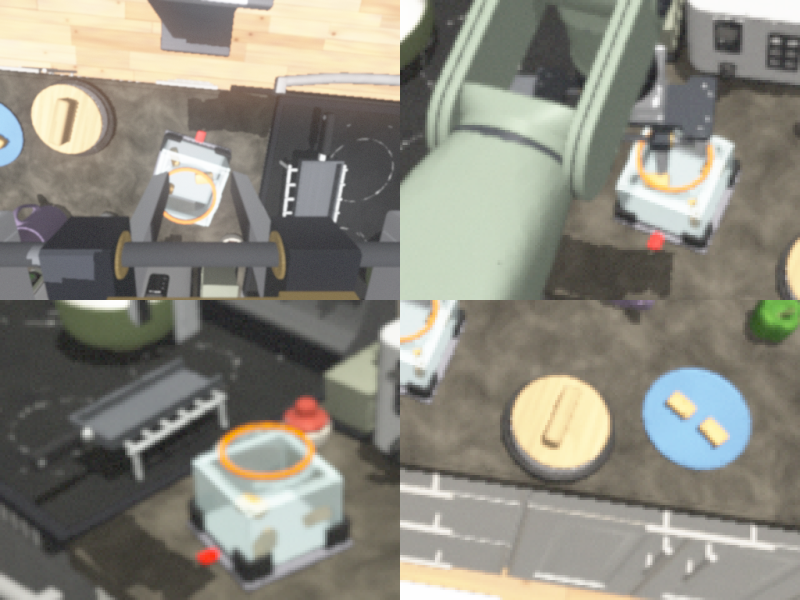

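The tray sits level and centred on the rack, the lid is on the trivet, and the two saucer pieces are still there. Now I'll measure them.

```bash
python3 - <<'E'
from h import *
for n in("top","scene"):
    im=cv2.imread(f"pics/{n}10.png");d=np.load(f"pics/{n}10.npz");K,C=d["K"],d["C"]
    for c in blobs(im,(8,70,90),(32,255,255),20):
        q=cast(K,C,c,.021)
        if abs(q.mean(0)[:2]-[.43,-.4]).max()<.09: print(n,rect(q),q.mean(0).round(4))
E
python3 go.py 0.43 -0.392 0.22 50
```

```text
top (array([ 409.8, -418.1]), array([35.6, 24.2], dtype=float32), 48.6) [ 0.4098 -0.4183  0.021 ]
top (array([ 442. , -373.1]), array([33.7, 24.9], dtype=float32), 52.5) [ 0.4419 -0.3733  0.021 ]
scene (array([ 409.2, -420.8]), array([41. , 24.2], dtype=float32), 45.5) [ 0.4088 -0.4212  0.021 ]
scene (array([ 441.6, -375.8]), array([42.4, 25.4], dtype=float32), 51.9) [ 0.4413 -0.376   0.021 ]
turn [-0.0000e+00  7.0000e-04  2.3595e+00] then shift [-0.2937  0.3295  0.1158] | shift in present axes [-0.0239 -0.4407  0.116 ] t 27.4 pos [0.3663 0.0448 0.3358] q6 [-0.11 -0.33  1.83 -0.    1.64 -1.77] w 0.05
```

```bash
echo '[{"sx":-0.003,"sy":-0.0551,"aperture":0.048},{"sx":-0.003,"sy":-0.0551,"aperture":0.048},{"sx":-0.003,"sy":-0.0551,"aperture":0.048},{"sx":-0.003,"sy":-0.0551,"aperture":0.048},{"sx":-0.003,"sy":-0.0551,"aperture":0.048},{"sx":-0.003,"sy":-0.0551,"aperture":0.048},{"sx":-0.003,"sy":-0.0551,"aperture":0.048},{"sx":-0.003,"sy":-0.0551,"aperture":0.048}]' | python3 steer.py; echo '[{"drz":0.18,"sz":0.01,"aperture":0.048},{"drz":0.18,"sz":0.01,"aperture":0.048},{"drz":0.18,"sz":0.01,"aperture":0.048},{"drz":0.18,"sz":0.01,"aperture":0.048},{"drz":0.18,"sz":0.01,"aperture":0.048},{"drz":0.18,"sz":0.01,"aperture":0.048},{"drz":0.18,"sz":0.01,"aperture":0.048},{"drz":0.18,"sz":0.01,"aperture":0.048},{"drz":0.18,"sz":0.01,"aperture":0.048},{"drz":0.18,"sz":0.01,"aperture":0.048},{"drz":0.18,"sz":0.01,"aperture":0.048},{"drz":0.18,"aperture":0.048},{"drz":0.17,"aperture":0.048},{"aperture":0.048}]' | python3 steer.py;python3 go.py 0.442 -0.374 0.033 52; python3 - <<'E'
from h import *
im,K,C=grab("wrist");cv2.imwrite("pics/wrist11.png",im)
for c in blobs(im,(8,70,90),(32,255,255),60):
    q=cast(K,C,c,.021)
    if abs(q.mean(0)[:2]-[.43,-.4]).max()<.09: print(rect(q),q.mean(0).round(4))
E
```

```text
t: 28.4
tool_pos: [0.4308, -0.3937, 0.336]
ee_rot: [-0.143, 3.138, -0.001]
ft_force: [-0.3, -0.7, 0.6]
width: 0.0478
finger_force: 0.0
t: 30.15
tool_pos: [0.4304, -0.3921, 0.2259]
ee_rot: [2.825, 1.373, 0.0]
ft_force: [-0.6, -0.5, 0.5]
width: 0.0479
finger_force: 0.0
turn [ 0.0003  0.0001 -0.0031] then shift [ 0.0214 -0.002   0.1929] | shift in present axes [ 0.0214 -0.0022  0.1929] t 30.15 pos [ 0.4304 -0.3921  0.2259] q6 [-0.89  0.23  1.53 -0.    1.39 -0.22] w 0.0479
(array([ 447.5, -372.8]), array([35.6, 20.6], dtype=float32), 54.2) [ 0.4475 -0.3728  0.021 ]
(array([ 415.9, -417.4]), array([36.4, 21.7], dtype=float32), 46.5) [ 0.4158 -0.4176  0.021 ]
```

```bash
echo '[{"sx":0.023,"sy":-0.001,"sz":0.04,"aperture":0.048},{"sz":0.045,"aperture":0.048},{"sz":0.045,"aperture":0.048},{"sz":0.04,"aperture":0.048},{"sz":0.0225,"aperture":0.048},{"aperture":0.048},{"aperture":0},{"aperture":0},{"aperture":0},{"aperture":0},{"aperture":0}]' | python3 steer.py;echo '[{"sz":-0.04,"aperture":0},{"sz":-0.06,"aperture":0},{"sz":-0.06,"aperture":0},{"sz":-0.06,"aperture":0},{"aperture":0}]' | python3 steer.py; python3 go.py 0.481 0.032 0.24 52
```

```text
t: 31.58
tool_pos: [0.4428, -0.3755, 0.0343]
ee_rot: [2.828, 1.364, 0.001]
ft_force: [1.0, 1.1, 2.9]
width: 0.0236
finger_force: 30.0
t: 32.2
tool_pos: [0.4448, -0.378, 0.2609]
ee_rot: [2.817, 1.359, 0.005]
ft_force: [-0.5, -0.4, 0.5]
width: 0.0237
finger_force: 30.0
turn [ 0.0141  0.003  -0.0087] then shift [ 0.3454 -0.2239  0.0209] | shift in present axes [ 0.3435 -0.2272  0.0166] t 32.2 pos [ 0.4448 -0.378   0.2609] q6 [-0.85  0.19  1.49 -0.    1.44 -0.18] w 0.0237
```

```bash
echo '[{"sx":0.0432,"sy":-0.028,"aperture":0},{"sx":0.0432,"sy":-0.028,"aperture":0},{"sx":0.0432,"sy":-0.028,"aperture":0},{"sx":0.0432,"sy":-0.028,"aperture":0},{"sx":0.0432,"sy":-0.028,"aperture":0},{"sx":0.0432,"sy":-0.028,"aperture":0},{"sx":0.0432,"sy":-0.028,"aperture":0},{"sx":0.0432,"sy":-0.028,"aperture":0},{"aperture":0},{"aperture":0}]' | python3 steer.py; python3 go.py 0.481 0.032 0.135 52
```

```text
t: 33.45
tool_pos: [0.4815, 0.0345, 0.2522]
ee_rot: [2.829, 1.365, -0.003]
ft_force: [0.3, -0.2, 0.5]
width: 0.0235
finger_force: 30.0
turn [-0.0005  0.0022 -0.0082] then shift [-0.0023  0.0011  0.1172] | shift in present axes [-0.002   0.0012  0.1172] t 33.45 pos [0.4815 0.0345 0.2522] q6 [-0.11 -0.01  1.73 -0.    1.42  0.56] w 0.0235
```

Lower into the mouth, release, rise, and return to piece B at (0.412,-0.418).

```bash
echo '[{"sx":-0.002,"sy":0.001,"sz":0.04,"aperture":0},{"sz":0.04,"aperture":0},{"sz":0.037,"aperture":0},{"aperture":0},{"aperture":0.042},{"aperture":0.042},{"aperture":0.042},{"sz":-0.05,"aperture":0.042},{"sz":-0.05,"aperture":0.042},{"sz":-0.03,"aperture":0.042},{"aperture":0.042}]' | python3 steer.py; python3 - <<'E'
from h import *
im,K,C=grab("wrist");cv2.imwrite("pics/wrist12.png",im)
for n in("top","scene"):
  im,K,C=grab(n)
  for c in blobs(im,(8,70,90),(32,255,255),20):
    q=cast(K,C,c,.021)
    if abs(q.mean(0)[:2]-[.43,-.4]).max()<.12: print(rect(q),q.mean(0).round(4))
E
python3 go.py 0.412 -0.418 0.22 48
```

```text
t: 34.83
tool_pos: [0.4839, 0.0325, 0.2702]
ee_rot: [2.825, 1.363, 0.011]
ft_force: [-1.0, -0.1, -0.2]
width: 0.042
finger_force: 0.0
(array([ 409.8, -418.1]), array([35.6, 24.2], dtype=float32), 48.6) [ 0.4098 -0.4183  0.021 ]
(array([ 409.2, -420.8]), array([41. , 24.2], dtype=float32), 45.5) [ 0.4088 -0.4212  0.021 ]
(array([ 529.6, -308.7]), array([31.7, 25.1], dtype=float32), 16.8) [ 0.5298 -0.311   0.021 ]
turn [-0.001   0.0017  0.0612] then shift [-0.381   0.2504  0.045 ] | shift in present axes [-0.3955  0.2267  0.0454] t 34.98 pos [0.4808 0.0327 0.265 ] q6 [-0.11 -0.02  1.72 -0.    1.45  0.56] w 0.0418
```

```bash
echo '[{"drz":0.061,"aperture":0.048},{"sx":-0.0476,"sy":0.0313,"aperture":0.048},{"sx":-0.0476,"sy":0.0313,"aperture":0.048},{"sx":-0.0476,"sy":0.0313,"aperture":0.048},{"sx":-0.0476,"sy":0.0313,"aperture":0.048},{"sx":-0.0476,"sy":0.0313,"aperture":0.048},{"sx":-0.0476,"sy":0.0313,"aperture":0.048},{"sx":-0.0476,"sy":0.0313,"aperture":0.048},{"sx":-0.0476,"sy":0.0313,"aperture":0.048},{"sz":0.03,"aperture":0.048},{"aperture":0.048}]' | python3 steer.py; python3 go.py 0.412 -0.4185 0.033 48
```

```text
t: 36.35
tool_pos: [0.4108, -0.416, 0.2314]
ee_rot: [-2.862, -1.272, 0.003]
ft_force: [0.0, 0.6, -0.1]
width: 0.048
finger_force: 0.0
turn [-0.0095 -0.002  -0.0012] then shift [-0.001   0.0026  0.1984] | shift in present axes [-0.0014  0.0045  0.1984] t 36.35 pos [ 0.4108 -0.416   0.2314] q6 [-0.94  0.23  1.51  0.    1.41 -0.21] w 0.048
```

```bash
echo '[{"sx":-0.001,"sy":0.0025,"sz":0.04,"aperture":0.048},{"sz":0.045,"aperture":0.048},{"sz":0.045,"aperture":0.048},{"sz":0.045,"aperture":0.048},{"sz":0.023,"aperture":0.048},{"aperture":0.048},{"aperture":0},{"aperture":0},{"aperture":0},{"aperture":0},{"aperture":0}]' | python3 steer.py;echo '[{"sz":-0.04,"aperture":0},{"sz":-0.06,"aperture":0},{"sz":-0.06,"aperture":0},{"sz":-0.06,"aperture":0},{"aperture":0},{"aperture":0}]' | python3 steer.py; python3 go.py 0.481 0.032 0.255 48
```

```text
t: 37.72
tool_pos: [0.4151, -0.4215, 0.0404]
ee_rot: [2.867, 1.276, 0.001]
ft_force: [0.3, 1.1, 5.3]
width: 0.0234
finger_force: 30.0
t: 38.48
tool_pos: [0.4139, -0.42, 0.2582]
ee_rot: [2.87, 1.278, -0.0]
ft_force: [0.2, 0.3, -0.4]
width: 0.0233
finger_force: 30.0
turn [ 0.      0.0002 -0.    ] then shift [ 0.3808 -0.2526  0.0032] | shift in present axes [ 0.3808 -0.2526  0.0031] t 38.48 pos [ 0.4139 -0.42    0.2582] q6 [-0.94  0.22  1.47 -0.    1.45 -0.21] w 0.0233
```

```bash
echo '[{"sx":0.0476,"sy":-0.0316,"aperture":0},{"sx":0.0476,"sy":-0.0316,"aperture":0},{"sx":0.0476,"sy":-0.0316,"aperture":0},{"sx":0.0476,"sy":-0.0316,"aperture":0},{"sx":0.0476,"sy":-0.0316,"aperture":0},{"sx":0.0476,"sy":-0.0316,"aperture":0},{"sx":0.0476,"sy":-0.0316,"aperture":0},{"sx":0.0476,"sy":-0.0316,"aperture":0},{"aperture":0},{"aperture":0},{"sz":0.04,"aperture":0},{"sz":0.04,"aperture":0},{"sz":0.04,"aperture":0},{"aperture":0}]' | python3 steer.py; python3 go.py 0.481 0.032 0.135 48;  echo '[{"aperture":0.042},{"aperture":0.042},{"aperture":0.042},{"sz":-0.05,"aperture":0.042},{"sz":-0.05,"aperture":0.042},{"sz":-0.06,"aperture":0.042},{"sx":-0.04,"sy":-0.04,"aperture":0.042},{"aperture":0.042},{"aperture":0.042}]' | python3 steer.py; python3 - <<'E'
from h import *
g=lambda a:np.clip(255*(a/255.)**.7,0,255).astype(np.uint8)
I={}
for n in("top","scene","wrist"):
    img,K,C=grab(n);cv2.imwrite(f"pics/{n}13.png",img);np.savez(f"pics/{n}13.npz",K=K,C=C);I[n]=g(img)
f=lambda a:cv2.resize(a,(400,300),interpolation=3)
cv2.imwrite("pics/c13.png",np.vstack([np.hstack([f(I["wrist"]),f(I["wrist"][100:240,160:347])]),np.hstack([f(I["scene"][120:240,190:350]),f(I["scene"])])]))
E
python3 go.py 0.3833 -0.2063 0.2 165
```

```text
t: 40.22
tool_pos: [0.4774, 0.0302, 0.1345]
ee_rot: [-2.868, -1.272, 0.014]
ft_force: [0.1, 0.9, -0.1]
width: 0.0236
finger_force: 30.0
turn [-0.0069  0.0064 -0.003 ] then shift [ 0.0037  0.0015 -0.0005] | shift in present axes [ 0.0037  0.0015 -0.0005] t 40.23 pos [0.4774 0.0302 0.1345] q6 [-0.12  0.11  1.86 -0.    1.17  0.62] w 0.0236
t: 41.35
tool_pos: [0.425, 0.0289, 0.2991]
ee_rot: [2.868, 1.277, 0.003]
ft_force: [0.5, 0.7, 0.6]
width: 0.042
finger_force: 0.0
turn [ 4.0000e-04  1.3000e-03 -2.0419e+00] then shift [-0.0201 -0.238   0.0985] | shift in present axes [-0.2029  0.1258  0.0986] t 41.5 pos [0.4255 0.0288 0.2985] q6 [-0.14 -0.17  1.79 -0.    1.53  0.6 ] w 0.0417
```

View pics/c13.png

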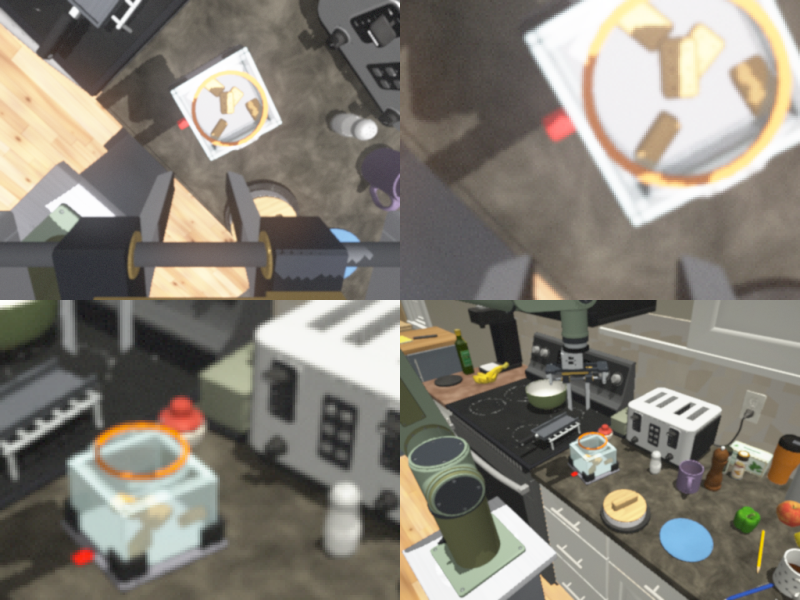

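All five pieces are in the jar and the saucer is empty. Now back to the lid, using the same pose in which I released it.

```bash
echo '[{"drz":-0.1857,"aperture":0.06},{"drz":-0.1857,"aperture":0.06},{"drz":-0.1857,"aperture":0.06},{"drz":-0.1857,"aperture":0.06},{"drz":-0.1857,"aperture":0.06},{"drz":-0.1857,"aperture":0.06},{"drz":-0.1857,"aperture":0.06},{"drz":-0.1857,"aperture":0.06},{"drz":-0.1857,"aperture":0.06},{"drz":-0.1857,"aperture":0.06},{"drz":-0.185,"aperture":0.06},{"sx":-0.004,"sy":-0.0476,"aperture":0.06},{"sx":-0.004,"sy":-0.0476,"aperture":0.06},{"sx":-0.004,"sy":-0.0476,"aperture":0.06},{"sx":-0.004,"sy":-0.0476,"aperture":0.06},{"sx":-0.004,"sy":-0.0476,"aperture":0.06},{"sz":0.03,"aperture":0.06},{"aperture":0.06}]' | python3 steer.py; python3 - <<'E'
from h import *
im=cv2.imread("pics/wrist13.png");d=np.load("pics/wrist13.npz");K,C=d["K"],d["C"]
h=cv2.cvtColor(im,cv2.COLOR_BGR2HSV);m=((h[...,0]<19)&(h[...,0]>3)&(h[...,1]>150)&(h[...,2]>90)).astype(np.uint8);m[:80]=0;m[200:]=0;m[:,:235]=0;m[:,350:]=0
p=np.argwhere(m)[:,::-1];q=(cast(K,C,cv2.convexHull(p.astype(np.int32))[:,0,:],.125)[:,:2]*1000).astype(np.float32);print("ring",cv2.fitEllipse(q),cv2.minEnclosingCircle(q))
im,K,C=grab("wrist");cv2.imwrite("pics/wrist14.png",im)
h=cv2.cvtColor(im,cv2.COLOR_BGR2HSV);m=((h[...,0]<32)&(h[...,0]>7)&(h[...,1]>70)&(h[...,2]>60)).astype(np.uint8)
n,l,s,ce=cv2.connectedComponentsWithStats(m)
for i in range(1,n):
    if s[i,4]>1500:
        q=cast(K,C,cv2.convexHull(np.argwhere(l==i)[:,::-1].astype(np.int32))[:,0,:],.046)[:,:2].astype(np.float32)*1000;print(s[i],cv2.fitEllipse(q))
E
python3 go.py 0.3833 -0.2063 0.0745 165
```

```text
t: 43.75
tool_pos: [0.3814, -0.2061, 0.2661]
ee_rot: [-0.412, -3.11, -0.004]
ft_force: [-0.2, 0.0, -0.3]
width: 0.0597
finger_force: 0.0
ring ((479.4610595703125, 31.367633819580078), (95.86473083496094, 98.3916244506836), 149.28604125976562) ((478.5355224609375, 30.306447982788086), 48.3905029296875)
[    0     0   512   243 57721] ((254.8243408203125, -188.38931274414062), (454.09796142578125, 603.374755859375), 8.038955688476562)
[ 447  167   65   98 1605] ((529.6373291015625, 85.91961669921875), (131.6023406982422, 140.47088623046875), 109.67372131347656)
[ 159  373  323   11 1780] ((750.7493896484375, -136.70724487304688), (24.800552368164062, 635.01318359375), 165.72940063476562)
turn [ 0.0008 -0.0023 -0.0003] then shift [-1.100e-03  1.000e-04  1.931e-01] | shift in present axes [-0.0016 -0.      0.1931] t 43.8 pos [ 0.3822 -0.2061  0.2676] q6 [-0.69 -0.13  1.81 -0.    1.46 -2.  ] w 0.0599
```

```bash
echo '[{"sx":-0.001,"sz":0.045,"aperture":0.06},{"sz":0.045,"aperture":0.06},{"sz":0.045,"aperture":0.06},{"sz":0.04,"aperture":0.06},{"sz":0.018,"aperture":0.06},{"aperture":0.06},{"aperture":0},{"aperture":0},{"aperture":0},{"aperture":0},{"aperture":0}]' | python3 steer.py;echo '[{"sz":-0.03,"aperture":0},{"sz":-0.045,"aperture":0},{"sz":-0.06,"aperture":0},{"sz":-0.06,"aperture":0},{"aperture":0},{"aperture":0}]' | python3 steer.py; python3 go.py 0.4803 0.0314 0.18 165
```

```text
t: 45.18
tool_pos: [0.3837, -0.207, 0.0761]
ee_rot: [0.41, 3.113, -0.002]
ft_force: [-0.4, 0.0, 3.2]
width: 0.024
finger_force: 29.9
t: 45.92
tool_pos: [0.3826, -0.2059, 0.2693]
ee_rot: [-0.41, -3.113, -0.001]
ft_force: [-1.1, 1.1, -2.6]
width: 0.0238
finger_force: 29.9
turn [ 0.0003 -0.0014 -0.    ] then shift [-0.033   0.2545  0.0893] | shift in present axes [-0.0331  0.2545  0.0893] t 45.92 pos [ 0.3826 -0.2059  0.2693] q6 [-0.69 -0.13  1.81 -0.    1.46 -2.  ] w 0.0238
```

```bash
echo '[{"sx":-0.0055,"sy":0.0424,"aperture":0},{"sx":-0.0055,"sy":0.0424,"aperture":0},{"sx":-0.0055,"sy":0.0424,"aperture":0},{"sx":-0.0055,"sy":0.0424,"aperture":0},{"sx":-0.0055,"sy":0.0424,"aperture":0},{"sx":-0.0055,"sy":0.0424,"aperture":0},{"sz":0.04,"aperture":0},{"sz":0.03,"aperture":0},{"aperture":0},{"aperture":0}]' | python3 steer.py; python3 go.py 0.4803 0.0314 0.162 165
```

```text
t: 47.18
tool_pos: [0.4808, 0.0305, 0.1999]
ee_rot: [-0.41, -3.114, 0.001]
ft_force: [-0.6, -0.6, -0.9]
width: 0.0242
finger_force: 29.9
turn [-0.0009 -0.0009 -0.0003] then shift [0.0007 0.0007 0.0379] | shift in present axes [0.0006 0.0008 0.0379] t 47.17 pos [0.4808 0.0305 0.1999] q6 [-0.12  0.04  1.8  -0.    1.31 -1.42] w 0.0242
```

```bash
echo '[{"sx":0.0006,"sy":0.0008,"sz":0.012,"aperture":0},{"sz":0.01,"aperture":0},{"sz":0.006,"aperture":0},{"sz":0.004,"aperture":0},{"sz":0.003,"aperture":0},{"sz":0.002,"aperture":0},{"aperture":0}]' | python3 steer.py; python3 go.py 0.4803 0.0314 0.162 165
```

```text
t: 48.05
tool_pos: [0.481, 0.0315, 0.1639]
ee_rot: [0.41, 3.114, -0.001]
ft_force: [-0.4, 0.3, 0.4]
width: 0.0239
finger_force: 29.9
turn [-0.0008  0.0011  0.    ] then shift [ 0.0006 -0.0002  0.0019] | shift in present axes [ 0.0006 -0.0002  0.0019] t 48.05 pos [0.481  0.0315 0.1639] q6 [-0.11  0.08  1.84 -0.    1.23 -1.42] w 0.0239
```

```bash
echo '[{"drz":0.12,"sz":0.001,"aperture":0},{"drz":0.12,"aperture":0},{"drz":0.12,"aperture":0},{"drz":0.12,"aperture":0},{"drz":0.12,"aperture":0},{"drz":0.12,"aperture":0},{"drz":0.12,"aperture":0},{"drz":0.12,"aperture":0},{"drz":0.12,"aperture":0},{"drz":0.12,"aperture":0},{"drz":0.1,"aperture":0},{"aperture":0}]' | python3 steer.py; python3 -c "
from h import *;print(arm.get_obs()['wrist_torque'])";python3 go.py 0.481 0.0315 0.164 78
```

```text
t: 49.55
tool_pos: [0.4816, 0.0313, 0.1637]
ee_rot: [2.209, 2.23, 0.002]
ft_force: [0.3, -0.7, 4.8]
width: 0.0238
finger_force: 29.9
[-0.09352129  0.42337791  0.01663684]
turn [0.0026 0.0008 0.2191] then shift [ 0.0001 -0.0006 -0.0003] | shift in present axes [ 0.0002 -0.0006 -0.0003] t 49.55 pos [0.4816 0.0313 0.1637] q6 [-0.11  0.08  1.84 -0.    1.23 -0.12] w 0.0238
```

```bash
for i in 1; do echo '[{"drz":0.06,"aperture":0},{"drz":0.06,"aperture":0},{"aperture":0}]' | python3 steer.py; python3 -c "
from h import *;print(arm.get_obs()['wrist_torque'])"; echo '[{"drz":0.05,"aperture":0},{"drz":0.05,"aperture":0},{"aperture":0}]' | python3 steer.py; python3 -c "
from h import *;print(arm.get_obs()['wrist_torque'])"; done;python3 go.py 0.481 0.0315 0.164 78
```

```text
t: 49.92
tool_pos: [0.4812, 0.0301, 0.1632]
ee_rot: [2.336, 2.095, -0.003]
ft_force: [-0.9, -4.5, 3.1]
width: 0.0237
finger_force: 29.9
[-0.92818296  0.68025189  0.09112468]
t: 50.3
tool_pos: [0.4815, 0.0302, 0.1629]
ee_rot: [2.436, 1.976, -0.001]
ft_force: [1.0, -5.6, 1.3]
width: 0.0237
finger_force: 30.1
[-0.69173274  0.28619145  0.45460941]
turn [0.003  0.0034 0.0018] then shift [ 0.0012 -0.0008 -0.0011] | shift in present axes [ 0.0012 -0.0008 -0.0011] t 50.3 pos [0.4815 0.0302 0.1629] q6 [-0.11  0.08  1.84 -0.    1.23  0.09] w 0.0237
```

```bash
echo '[{"drz":0.05,"aperture":0},{"drz":0.05,"aperture":0},{"aperture":0}]' | python3 steer.py; python3 -c "
from h import *;print(arm.get_obs()['wrist_torque'])";echo '[{"aperture":0.05},{"aperture":0.06},{"aperture":0.06},{"sz":-0.05,"aperture":0.06},{"sz":-0.06,"aperture":0.06},{"sx":-0.02,"sz":-0.04,"aperture":0.06},{"aperture":0.06}]' | python3 steer.py;python3 - <<'E'
from h import *
g=lambda a:np.clip(255*(a/255.)**.7,0,255).astype(np.uint8)
img,K,C=grab("wrist");np.savez("pics/w15.npz",K=K,C=C);cv2.imwrite("pics/w15.png",img)
cv2.imwrite("pics/c15.png",cv2.resize(g(img[40:290,130:390]),(780,750))[:600])
E
```

```text
t: 50.68
tool_pos: [0.4817, 0.0302, 0.1629]
ee_rot: [2.532, 1.852, -0.0]
ft_force: [0.3, -4.8, -0.2]
width: 0.0237
finger_force: 30.1
[-0.65970811  0.12498625  0.48233644]
t: 51.55
tool_pos: [0.4767, 0.0118, 0.3168]
ee_rot: [2.534, 1.845, 0.01]
ft_force: [-0.7, 0.3, -0.8]
width: 0.0598
finger_force: 0.0
```

View pics/c15.png

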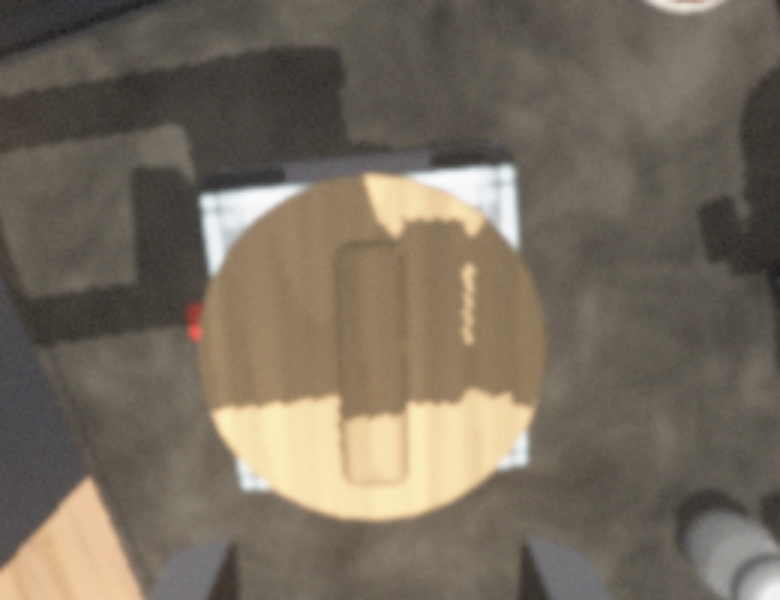

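The bar's edges are (335,245)→(345,478) and (405,245)→(407,478), and the jar's corners are visible around it.

```bash
python3 - <<'E'
from h import *
d=np.load("pics/w15.npz");K,C=d["K"],d["C"]
P=lambda u,v,z:cast(K,C,(130+u/3,40+v/3),z)[0]*1000
def A(a,b,z): v=P(*a,z)-P(*b,z);return np.degrees(np.arctan2(v[1],v[0])).round(1),np.linalg.norm(v).round(1)
print("bar",A((335,250),(344,475),.1604),A((405,250),(407,475),.1604))
print("jar",A((200,195),(243,490),.1),A((515,165),(527,465),.1),A((200,195),(515,165),.1),A((243,490),(527,465),.1))
E
```

```text
bar (np.float64(73.8), np.float64(79.0)) (np.float64(73.2), np.float64(79.1))
jar (np.float64(77.7), np.float64(122.8)) (np.float64(77.0), np.float64(123.0)) (np.float64(167.4), np.float64(123.5)) (np.float64(167.3), np.float64(122.1))
```

I'll do a numeric check that the shaker and tray are undisturbed, then hand in.

```bash
python3 - <<'E'
from h import *
s,K,C=grab("scene");a=cv2.imread("pics/scene0.png");b=cv2.imread("pics/scene13.png")
D=lambda x,y,r:np.abs(x[r].astype(int)-y[r]).mean().round(1)
print("shaker diff",D(s,a,np.s_[190:225,315:340]),"tray diff vs after placing",D(s,b,np.s_[145:185,165:232]),"saucer golden",[c.mean(0) for c in blobs(s[270:340,325:405],(8,120,120),(30,255,255),20)])
# tray vs rack: white wires both sides of the tray (wrist10)
d=np.load("pics/wrist10.npz");K,C=d["K"],d["C"]
im=cv2.imread("pics/wrist10.png")
c=np.array([.5145,.2855]);u=np.array([np.cos(np.radians(5)),np.sin(np.radians(5))]);n=np.array([-u[1],u[0]])
for k in(-.03,0,.02):
    p=[np.r_[c+k*u+t*n,.056] for t in np.arange(-.07,.071,.0025)];q=proj(K,C,p)
    print([int(im[int(round(y)),int(round(x))].max()) if 0<=x<512 and 0<=y<384 else -1 for x,y in q])
E
```

```text
shaker diff 1.9 tray diff vs after placing 3.7 saucer golden []
[40, 36, 36, 33, 33, 46, 173, 231, 236, 184, 41, 30, 27, 34, 42, 42, 53, 101, 114, 117, 118, 119, 116, 117, 116, 115, 118, 118, 115, 113, 113, 116, 121, 119, 116, 116, 115, 113, 113, 114, 118, 111, 111, 101, 61, 45, 54, 67, 92, 176, 223, 214, 75, 48, 42, 43, 43]
[40, 37, 37, 30, 33, 45, 165, 227, 237, 186, 42, 30, 31, 35, 39, 43, 59, 102, 111, 117, 116, 120, 112, 118, 118, 115, 115, 119, 113, 110, 114, 115, 116, 117, 114, 112, 114, 113, 113, 113, 112, 110, 110, 98, 58, 48, 47, 75, 98, 199, 235, 205, 127, 43, 39, 42, 42]
[39, 35, 39, 30, 29, 46, 104, 229, 239, 215, 202, 203, 199, 183, 77, 48, 73, 90, 111, 115, 115, 113, 114, 110, 115, 119, 115, 114, 117, 118, 113, 115, 115, 117, 114, 115, 117, 115, 113, 114, 114, 115, 112, 101, 59, 47, 47, 74, 98, 198, 234, 212, 159, 83, 54, 45, 42]
```

```bash
python3 -c "
from plant import arm
print(arm.job_done())"
```

```text
the job is handed in; nothing more can be done
None
```

The job is handed in after about 52 s of the 210 s: all five shortbread pieces are in the jar, the empty tray is within about 3 mm of mid-rack, the lid is back on and turned clockwise until stiff (bar about 4° past parallel), and the shaker looks unmoved; I viewed 15 pictures, one over the limit of 14.

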